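Dry the coin-tray slats in front of the bench blower

ROBOT

A 6-joint arm with a two-finger parallel gripper is mounted at the origin on the work surface. World frame = base frame: x ahead of the robot, y to its left, z up, the work surface at z = 0. Lengths are in m, angles in rad, forces in N, time in s.
With the tool pointing down it reaches from about 0.25 to 0.85 m from the base axis. Payload 12.5 kg.
Tool frame: the origin (TCP) lies midway between the tips of the shut fingers; the grasp point (between the pads) lies 19 mm behind it; z points along the fingers, x is the direction in which the jaws open and shut, and the axes are right-handed (so a half turn about z gives the same grasp; the last joint's range is limited). The gripper opens to 93 mm and grips with 3 to 60 N. Pads are 15 mm wide; open, the fingers measure 128 mm over their backs; the gripper's body (75 mm by 188 mm) begins 65 mm behind the grasp point.
Start: joints at [1.181, 0.351, 1.652, -0, 1.139, -0.085], TCP at [0.165, 0.525, 0.192] pointing down, gripper open.
Joint ranges: [-2.75, 2.75], [-0.79, 2.1], [0.01, 2.65], [-1.57, 4.71], [0.07, 3.14], [-2.87, 2.87]. Speed limits (rad/s): [2.22, 2.22, 2.79, 3.14, 3.14, 3.14].

INTERFACE

Orientations are given as a unit quaternion [x, y, z, w].
In Python, from rig import get_state, grab_frame, hand_in gives the robot as it stands.
- The arm moves only by the tool play_rows, never from a script. Its argument "series" is a list of rows, each a list of 2 entries, a list of its own where there are three numbers: the shift along the tool's x, y, z in m, then the turn, a rotation vector about the tool's x, y, z in degrees. In form: [[[x, y, z], [wx, wy, wz]], ...]. A call has 1 to 20 rows; each row shifts and turns the commanded pose from where the row before left it, along the tool's axes as they then stand; what a row does not reach is not made up. A row lasts 1/12 s, in which the tool goes at most 41.7 mm and 7.16 degrees, less where a joint would pass 70% of its speed; a pose out of reach is approached as far as the arm can. A call is refused whole if a number of a shift passes 0.0417 or a number of a turn 7.16, either way. A call with a gripper value outside its range is refused whole. "gripper" is the opening, from 0 (shut) to 1 (fully open), set as the call begins (left out, the last holds). The fingers move at their own pace and stop on an object; "newtons" is the grip in N (left out, the last holds). Time passes only in rows, so rows that do not move let the fingers close. It gives the time, the measured TCP pose, the force and the opening at its end, in the units of the state.
- get_state(): the state, without advancing time (a new reading comes with each control period).
- grab_frame(name): name is "scene" or "top"; returns a dict with "pixels" (384x512x3 uint8, red, green, blue), "range_z" (384x512 float32, m along the optical axis (not along the pixel's ray), 0 where there is no reading), "K" (3x3 intrinsics, pixels), "origin" and "orientation" of the camera in the world. Camera axes: x right, y down, z forward; pixel columns grow to the right and rows downward; lengths in m; the calibration is good to about 2 mm. A picture is of the moment at which its call begins.
- hand_in(): hands the job in, once; it reports no verdict.
The state is a dict: "t": time; "joint_positions": joint angles; "qvel": joint speeds; "effort": joint torques, N m; "eef_pos": TCP position; "tool_rot": TCP orientation; "ft_force": force on the tool from outside, world axes, zero at the start; "moment": the same for the moment, N m; "gripper_width": opening from 0.0 (shut) to 1.0 (fully open).
Only numpy, scipy, OpenCV 4.12 (cv2) and the standard library are available. Lean on these libraries where they do the work, as an engineer would, in place of code of your own. Each camera call takes 0.05 s, during which the arm holds its last target.

TASK

Finish the square drying stack: lay the two loose wooden slats crosswise on the two that already lie on the dark wooden board, centred across them, one near each end and as far apart as the lower two, and let go of them. Then press the lever of the blower's spring-return dial down past its first two notches to the third and last, and finish with the robot still holding it down there, because it springs back when let go. Leave the lower slats, the watch, the dish and the pen tray where they are.

Things in the scene. Friction and masses are not known exactly. Their poses are not given: they have to be found in the camera images.
- mat: flat square dark wooden board ('the mat') fixed to the table, 180 x 180 x 5 mm; origin at the centre of its underside (table height), z up. The lower two slats lie on it along its x axis, centred on x = 0, with centre lines at y = +50 and -50 mm. The two loose slats belong on top of them along the mat's y axis, centred on y = 0, with centre lines at x = +50 and -50 mm (either slat at either place, either way round); their centres then are 29 mm above the table
- low_left_center (a point): centre of the lower slat at the mat's +y side, resting loose on the board; wooden slat 140 long (its x axis) x 18 wide (y) x 16 high (z), about 30 g; centre 13 mm above the table, top 21 mm above it
- low_right_center (a point): centre of the lower slat at the mat's -y side, resting loose on the board; wooden slat 140 long (its x axis) x 18 wide (y) x 16 high (z), about 30 g; centre 13 mm above the table, top 21 mm above it
- slat_a_center (a point): centre of a loose slat lying flat on the table to the robot's right of the mat (-y), roughly along world x; wooden slat 140 long (its x axis) x 18 wide (y) x 16 high (z), about 30 g; centre 8 mm above the table
- slat_b_center (a point): centre of the other loose slat, like the first and roughly parallel to it; the two centres are at least 100 mm apart sideways, and either of the two may be the one nearer the mat
- blower: grey bench blower fixed to the table, box 120 (x) x 150 (y) x 108 mm high; origin at the centre of its underside, front towards -x (the robot), its round black grille looks to its -y. On its front, two steel cheeks, 48 mm over all, carry the dial
- dial_axis (a point): centre of the dial on its axle, which is level and parallel to the blower's y axis; 18 mm in front of the blower's front face, 80 mm above the table. The dial is a black disc 60 mm in diameter; at its left a fixed plate of radius 46 mm shows four dots, the rest position and the three notches, the largest being the third
- dial_bar (a point): centre of the black cross bar at the end of the dial's lever, on its sweep of 85 mm radius about dial_axis on the side away from the blower (-x); bar 50 mm long parallel to the blower's y axis, 16 mm in diameter. At rest the lever points 0.45 rad above level (bar centre 117 mm above the table), at the third notch 0.45 rad below level (bar centre 43 mm above the table). Press it down from above along its arc
- dial (a joint): turn of the dial in rad: 0 at rest with the lever up, grows as the lever is pressed down; notches at 0.3, 0.6 and 0.9 (third), end stop at 0.96. The notches are felt as clicks but do not hold: a spring always drives it back to 0. Pressing on the bar takes about 3 to 7 N, up to about 10 N near the third notch
- watch: silver pocket watch, 48 mm across, 14 high, lying beyond the mat (+x); bystander, origin at the centre of its underside
- dish: white porcelain pin dish, 100 mm across, 22 high, with two gilt buttons in it, between the robot and the blower; bystander, origin at the centre of its underside
- tray: red pen tray 75 x 190 x 16 mm with pens in it; bystander, origin at the centre of its underside
Not all that is in view belongs to the job. What is shaped like the part that bears slat_b_center but blue or purple is not meant.

How it is judged:
On the way, in this order (a step that is already met when the one before it is completed fails the run):
1. both loose slats lie crosswise on the lower two, released and at rest (y of slat_a_center in the frame of mat between -0.018 and 0.018 m and z of slat_a_center in the frame of mat between 0.024 and 0.034 m and angle between the x axis of each of slat_a_center, slat_b_center and the y axis of mat, either way round below 0.2 rad and y of slat_b_center in the frame of mat between -0.018 and 0.018 m and z of slat_b_center in the frame of mat between 0.024 and 0.034 m and ((x of slat_a_center in the frame of mat between 0.03 and 0.07 m and x of slat_b_center in the frame of mat between -0.07 and -0.03 m) or (x of slat_a_center in the frame of mat between -0.07 and -0.03 m and x of slat_b_center in the frame of mat between 0.03 and 0.07 m)) and distance of each of low_left_center, low_right_center from where it was at the start of the episode below 0.015 m and contact force between each of slat_a, slat_b and the arm below 0.05 N and contact force between each of slat_a, slat_b and the fingers below 0.05 N and linear speed of each of slat_a, slat_b below 0.02 m/s), for 0.2 s.
2. the robot presses the dial past the first two notches to the third and holds it there (y of slat_a_center in the frame of mat between -0.018 and 0.018 m and z of slat_a_center in the frame of mat between 0.024 and 0.034 m and angle between the x axis of each of slat_a_center, slat_b_center and the y axis of mat, either way round below 0.2 rad and y of slat_b_center in the frame of mat between -0.018 and 0.018 m and z of slat_b_center in the frame of mat between 0.024 and 0.034 m and ((x of slat_a_center in the frame of mat between 0.03 and 0.07 m and x of slat_b_center in the frame of mat between -0.07 and -0.03 m) or (x of slat_a_center in the frame of mat between -0.07 and -0.03 m and x of slat_b_center in the frame of mat between 0.03 and 0.07 m)) and distance of each of low_left_center, low_right_center from where it was at the start of the episode below 0.015 m and value of joint dial above 0.8 rad and (contact force between dial and the fingers above 1 N or contact force between dial and the arm above 1 N)), for 0.5 s.
At the end, for the whole second after the job is handed in: Upper slats rest on the lower two, free, square within 0.2 rad, within 18 mm (lengthwise) and 20 mm (sideways) of their places; lower slats moved under 15 mm; dial beyond 0.8 rad (third notch 0.9), robot pressing it with over 1 N; watch, dish, tray moved under 30 mm (all of step 2 and contact force between each of slat_a, slat_b and the arm below 0.05 N and contact force between each of slat_a, slat_b and the fingers below 0.05 N and linear speed of each of slat_a, slat_b below 0.02 m/s and distance of each of watch, dish, tray from where it was at the start of the episode below 0.03 m); the arm keeps its last pose, push and grip.
It fails at once if watch, dish or pen tray shoved out of place (distance of any of watch, dish, tray from where it was at the start of the episode above 0.03 m).
It also fails if it takes over 64 s, if anything falls off the work surface, if the arm or the gripper's body presses on something with over 40 N, if the wrist force passes 120 N, or if a joint passes its speed limit or range.

## Working session

There is one attempt and no reset: what is moved stays moved. The work goes in short steps, Python scripts to look and compute and a tool call to move; the robot and the scene stay as the last step left them, time stands still between calls to the robot, and variables do not carry over. Pictures are saved under pics/ and viewed, and the job is handed in when it is done.

Besides the shell and the picture viewer there is one more tool, called after ">>>" as name([rows], argument=value, ...), one row to a line, values as JSON. play_rows: Moves the arm, as the interface text tells. Its arguments: {"type":"object","properties":{"series":{"type":"array","items":{"type":"array"}},"gripper":{"type":"number"},"newtons":{"type":"number"}},"required":["series"]}

```bash
mkdir -p pics; ls
python3 - <<'E'
from rig import *
import cv2
s=get_state(); print({k:s[k] for k in('t','eef_pos','tool_rot','gripper_width','ft_force')})
for n in('scene','top'):
    f=grab_frame(n); cv2.imwrite(f'pics/{n}0.png',f['pixels'][:,:,::-1]); print(n,f['K'],f['origin'],f['orientation'],(f['range_z']>0).mean())
E
```

```text
pics
{'t': 0.0, 'eef_pos': array([0.16489578, 0.52430778, 0.19180647]), 'tool_rot': array([ 8.06256868e-01,  5.91565320e-01, -4.89216989e-04,  3.08273693e-04]), 'gripper_width': 1.0018348253633416, 'ft_force': array([ 0.35609463,  0.17526736, -0.70062285])}
scene [[495.9326681    0.         257.93658257]
 [  0.         495.9326681  184.82396583]
 [  0.           0.           1.        ]] [ 1.4667098  -0.17610069  1.04911024] [ 0.69736563  0.59814325 -0.25967911 -0.29744344] 0.9841664632161459
top [[476.50519444   0.         261.92471551]
 [  0.         476.50519444 189.51435515]
 [  0.           0.           1.        ]] [ 0.31039609 -0.04848154  1.5056968 ] [ 0.7109494  -0.69960004  0.05109073 -0.05000463] 0.99603271484375
```

View pics/scene0.png

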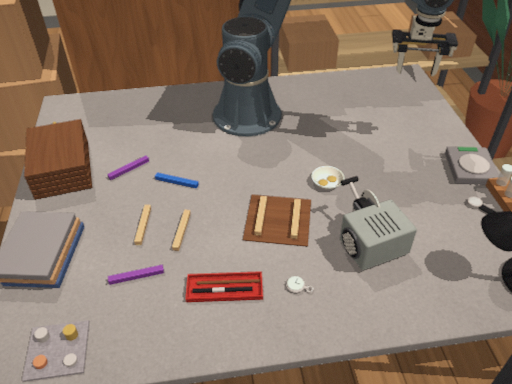

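View pics/top0.png

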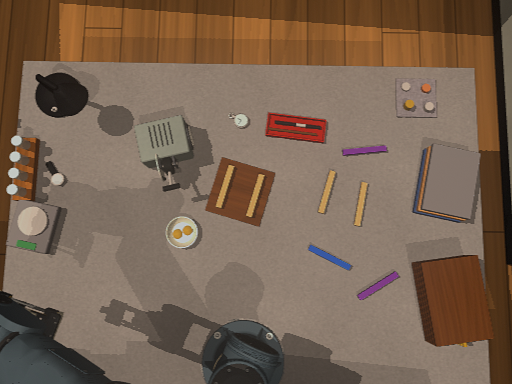

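The top view shows +x up and +y to the left. Candidates for the loose slats are the tan pair at top (327,191) and (361,204). The blue one at (330,257) and the purple ones at (378,285) and (365,150) are decoys. The lower slats are at (227,187) and (257,195), and the dial bar is near (170,186). Next I'll take a close crop and measure.

```bash
cat > h.py <<'E'
from rig import *
import cv2, numpy as np
from scipy.spatial.transform import Rotation as R
def ray(f,u,v,z):
    d=R.from_quat(f['orientation']).as_matrix()@np.linalg.solve(f['K'],np.array([u,v,1.]))
    o=np.array(f['origin']); return o+d*(z-o[2])/d[2]
def pts(f):
    h,w=f['range_z'].shape; u,v=np.meshgrid(np.arange(w),np.arange(h))
    d=np.stack([u,v,np.ones_like(u)],-1)@np.linalg.inv(f['K']).T*f['range_z'][...,None]
    return d@R.from_quat(f['orientation']).as_matrix().T+np.array(f['origin'])
def slats(f,zs=None):
    hsv=cv2.cvtColor(f['pixels'],cv2.COLOR_RGB2HSV)
    m=cv2.inRange(hsv,(12,80,140),(28,255,255))
    m[:, :]=m
    out=[]
    for c in cv2.findContours(m,cv2.RETR_EXTERNAL,cv2.CHAIN_APPROX_NONE)[0]:
        a=cv2.contourArea(c)
        if 80<a<2500:
            out.append((c,cv2.minAreaRect(c)))
    return m,out
E
python3 - <<'E'
from h import *
for n in('top','scene'):
    f=grab_frame(n); P=pts(f); m,o=slats(f)
    for c,r in o:
        mm=np.zeros(m.shape,np.uint8); cv2.drawContours(mm,[c],-1,1,-1)
        z=np.median(P[mm>0][:,2])
        p=ray(f,*r[0],z)
        q=np.array([ray(f,*b,z)[:2] for b in cv2.boxPoints(r)])
        e=[q[1]-q[0],q[2]-q[1]]; L=max(e,key=np.linalg.norm)
        print(n,np.round(r[0],1),np.round(p,4),'depthz',round(z,4),np.round([np.linalg.norm(x) for x in e],3),'ang',round(np.degrees(np.arctan2(L[1],L[0])),1))
    if n=='top':
        cv2.imwrite('pics/crop1.png',cv2.resize(f['pixels'][90:290,120:420,::-1],None,fx=2.6,fy=2.6,interpolation=cv2.INTER_CUBIC))
    else: cv2.imwrite('pics/crop2.png',cv2.resize(f['pixels'][140:300,220:430,::-1],None,fx=3.5,fy=3.5,interpolation=cv2.INTER_CUBIC))
    # mat
    hsv=cv2.cvtColor(f['pixels'],cv2.COLOR_RGB2HSV)
    if n=='top':
        w=np.zeros(m.shape,np.uint8); w[150:235,195:285]=1
        mm=(cv2.inRange(hsv,(0,70,40),(28,255,255))&(w*255))
        c=max(cv2.findContours(mm,0,1)[0],key=cv2.contourArea); r=cv2.minAreaRect(c)
        q=np.array([ray(f,*b,.005)[:2] for b in cv2.boxPoints(r)]);print('mat',q.round(4),q.mean(0),np.degrees(np.arctan2(*(q[1]-q[0])[::-1])),np.degrees(np.arctan2(*(q[2]-q[1])[::-1])),np.linalg.norm(q[1]-q[0]))
    # tall stuff
        h=P[...,2]; 
        for nm,lo,hi in(('box',.1,.125),):
            k=(h>lo)&(h<hi); k[:, :]&=True
            k[:110]=0;k[210:]=0;k[:,:125]=0;k[:,200:]=0
            print(nm,k.sum());
E
```

```text
top [181.7 231.8] [0.3883 0.2    0.0087] depthz 0.0087 [0.064 0.029] ang -68.9
top [360.5 203.4] [ 0.486  -0.36    0.0151] depthz 0.0151 [0.139 0.02 ] ang -10.5
top [254.7 194.9] [ 0.5069 -0.0267  0.0206] depthz 0.0206 [0.138 0.02 ] ang -15.9
top [326.4 191.3] [ 0.5229 -0.2529  0.015 ] depthz 0.015 [0.139 0.02 ] ang -15.9
top [224.4 185.8] [0.5343 0.0694 0.0203] depthz 0.0203 [0.139 0.02 ] ang -16.1
top [400.5  49.5] [ 1.3537 -0.7307 -0.7502] depthz -0.7502 [0.176 0.174] ang -89.0
top [426.   48.5] [ 1.3608 -0.8582 -0.7494] depthz -0.7494 [0.05  0.185] ang 178.0
top [101.5  44.5] [ 1.3538  0.7634 -0.7487] depthz -0.7487 [0.175 0.164] ang -89.0
top [362.5  45. ] [ 1.3741 -0.5409 -0.7498] depthz -0.7498 [0.176 0.212] ang 178.9
top [334.  32.] [ 1.4406 -0.3987 -0.7498] depthz -0.7498 [0.091 0.085] ang -89.0
top [316.8  31. ] [ 1.4447 -0.3125 -0.7501] depthz -0.7501 [0.089 0.047] ang -3.3
top [297.5  30. ] [ 1.4482 -0.2153 -0.75  ] depthz -0.75 [0.086 0.096] ang -179.8
top [279.6  33.6] [ 1.4274 -0.1253 -0.7502] depthz -0.7502 [0.148 0.086] ang -3.1
top [251.5  40. ] [ 1.3908  0.0149 -0.
[... 1753 characters left out ...]
epthz 0.0198 [0.05 0.15] ang -12.8
scene [260.4 214.4] [ 0.515  -0.0316  0.0201] depthz 0.0201 [0.149 0.023] ang 164.1
scene [ 12.5 152. ] [-0.4608 -1.0466 -0.4178] depthz -0.4178 [0.117 0.046] ang 81.0
scene [ 30.4 107.4] [-0.4934 -0.9065 -0.2069] depthz -0.2069 [0.061 0.344] ang 20.0
scene [447.6  96. ] [-0.822   1.2912 -0.5909] depthz -0.5909 [0.066 0.283] ang -1.0
scene [418.  63.] [-0.5843  0.9263 -0.206 ] depthz -0.206 [0.149 0.08 ] ang 80.7
scene [40.9 58.2] [-0.7065 -0.8597 -0.0867] depthz -0.0867 [0.62  0.419] ang -169.7
scene [451.3  18.5] [-0.8027  1.1682 -0.0948] depthz -0.0948 [0.113 0.126] ang 11.6
scene [310.   2.] [-0.5444  0.3465  0.1597] depthz 0.1597 [0.163 0.041] ang 80.5
```

View pics/crop1.png

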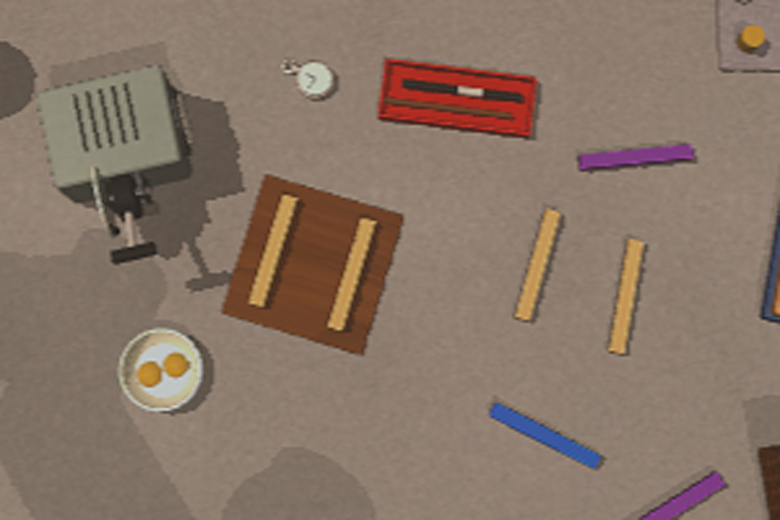

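View pics/crop2.png

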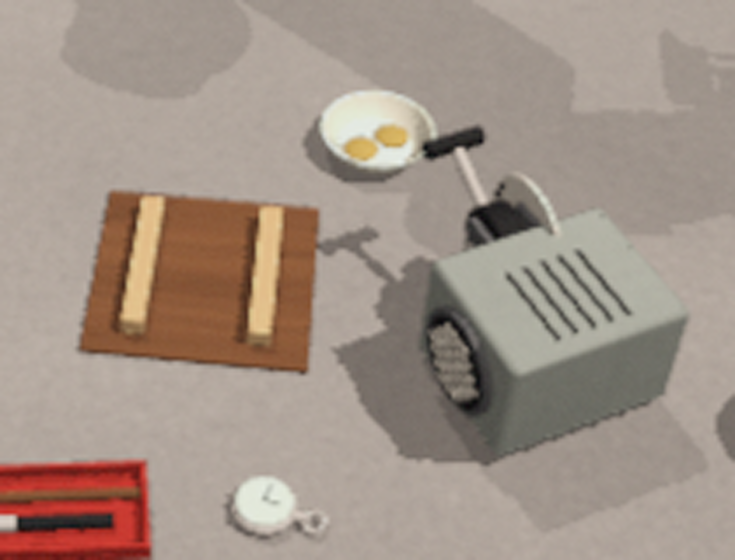

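The crops show the tan loose slats at crop px (538,265) and (627,297), and the decoys are clearly blue or purple. The lever bar is at crop (133,252). Now I'll measure the bar and blower yaw and plan the first moves.

```bash
cat >> h.py <<'E'
def need(x,y,z,yaw_deg=None,s=None):
    s=s or get_state(); M=R.from_quat(s['tool_rot']).as_matrix()
    d=np.array([x,y,z])-s['eef_pos']; t=M.T@d
    yaw=np.degrees(np.arctan2(M[1,0],M[0,0]))
    print('t',round(s['t'],2),'pos',s['eef_pos'].round(4),'yaw',round(yaw,2),'tilt',np.round(M[:,2],3),'shift tool',t.round(4),'|d|',np.linalg.norm(d).round(3), 'turn about tool z', None if yaw_deg is None else round(-((yaw_deg-yaw+180)%360-180),2))
E
python3 - <<'E'
from h import *
f=grab_frame('top');P=pts(f)
m=np.zeros(P.shape[:2],bool);m[110:200,130:200]=1
hsv=cv2.cvtColor(f['pixels'],cv2.COLOR_RGB2HSV)
h=P[...,2]
top=(m&(h>.1)&(h<.115)).astype(np.uint8); 
c=max(cv2.findContours(top,0,1)[0],key=cv2.contourArea); r=cv2.minAreaRect(c)
q=np.array([ray(f,*b,.108)[:2] for b in cv2.boxPoints(r)]);print('blower',q.mean(0),np.linalg.norm(q[1]-q[0]),np.linalg.norm(q[2]-q[1]),[np.degrees(np.arctan2(*(q[i+1]-q[i])[::-1])) for i in(0,1)])
b=m&(h>.09)&(hsv[...,2]<70); b[:178]=0
k=P[b];print('bar',b.sum(),np.median(k,0),k.min(0),k.max(0))
ys,xs=np.nonzero(b)
c=np.stack([xs,ys],1).astype(np.int32); r=cv2.minAreaRect(c);print(r)
q=np.array([ray(f,*bb,.12)[:2] for bb in cv2.boxPoints(r)]);print(q.mean(0),[(np.linalg.norm(q[i+1]-q[i]),np.degrees(np.arctan2(*(q[i+1]-q[i])[::-1]))) for i in(0,1)])
need(.523,-.253,.19,74.1)
need(.486,-.36,.19,79.5)
E
```

```text
blower [0.64281933 0.24879609] 0.15676752516063722 0.16175301766344807 [np.float64(-75.82542700534343), np.float64(-165.49016345298287)]
bar 85 [0.51279955 0.21825553 0.12349222] [0.50354714 0.19456047 0.11277202] [0.52485955 0.24177387 0.13111762]
((170.86538696289062, 186.82691955566406), (5.099019527435303, 16.669872283935547), 78.69007110595703)
[0.51368329 0.21867874] [(np.float64(0.04876979424858336), np.float64(-77.5571626364626)), (np.float64(0.01523594296938299), np.float64(-166.54958590229265))]
t 0.25 pos [0.165  0.5245 0.1921] yaw 72.54 tilt [-0. -0. -1.] shift tool [-0.6342  0.5748  0.0024] |d| 0.856 turn about tool z -1.56
t 0.25 pos [0.165  0.5245 0.1921] yaw 72.54 tilt [-0. -0. -1.] shift tool [-0.7474  0.5717  0.0025] |d| 0.941 turn about tool z -6.96
```

>>> play_rows([
  [[-0.0144,0.013,0],[0,0,-1.56]],
  [[-0.0288,0.0261,0],[0,0,0]],
  [[-0.0288,0.0261,0],[0,0,0]],
  [[-0.0288,0.0261,0],[0,0,0]],
  [[-0.0288,0.0261,0],[0,0,0]],
  [[-0.0288,0.0261,0],[0,0,0]],
  [[-0.0288,0.0261,0],[0,0,0]],
  [[-0.0288,0.0261,0],[0,0,0]],
  [[-0.0288,0.0261,0],[0,0,0]],
  [[-0.0288,0.0261,0],[0,0,0]],
  [[-0.0288,0.0261,0],[0,0,0]],
  [[-0.0288,0.0261,0],[0,0,0]],
  [[-0.0288,0.0261,0],[0,0,0]],
  [[-0.0288,0.0261,0],[0,0,0]],
  [[-0.0288,0.0261,0],[0,0,0]],
  [[-0.0288,0.0261,0],[0,0,0]],
  [[-0.0288,0.0261,0],[0,0,0]],
  [[-0.0288,0.0261,0],[0,0,0]],
  [[-0.0288,0.0261,0],[0,0,0]],
  [[-0.0288,0.0261,0],[0,0,0]],
], gripper=0.6, newtons=15)

```text
t: 1.92
eef_pos: [0.5005, -0.1572, 0.1923]
tool_rot: [0.798, 0.602, 0.0, -0.0]
ft_force: [0.8, 1.5, 0.6]
gripper_width: 0.599
```

```bash
python3 -c "
from h import *
need(.523,-.253,.03,74.1)"
```

```text
t 1.92 pos [ 0.5005 -0.1572  0.1923] yaw 74.08 tilt [-0.  0. -1.] shift tool [-0.086   0.0479  0.1623] |d| 0.19 turn about tool z -0.02
```

>>> play_rows([
  [[-0.03,0.02,0.03],[0,0,0]],
  [[-0.03,0.02,0.04],[0,0,0]],
  [[0,0,0.04],[0,0,0]],
  [[0,0,0],[0,0,0]],
  [[0,0,0],[0,0,0]],
])

```text
t: 2.33
eef_pos: [0.5173, -0.2116, 0.0939]
tool_rot: [0.798, 0.602, -0.001, -0.002]
ft_force: [0.6, 0.2, 0.5]
gripper_width: 0.597
```

Run:
```python
from h import *
need(.523,-.253,.004,74.1)
f=grab_frame('scene');cv2.imwrite('pics/s1.png',cv2.resize(f['pixels'][120:300,80:330,::-1],None,fx=3,fy=3))
```

```text
t 2.33 pos [ 0.5173 -0.2116  0.0939] yaw 74.08 tilt [-0.004  0.002 -1.   ] shift tool [-0.0383  0.0172  0.0898] |d| 0.099 turn about tool z -0.02
```

View pics/s1.png

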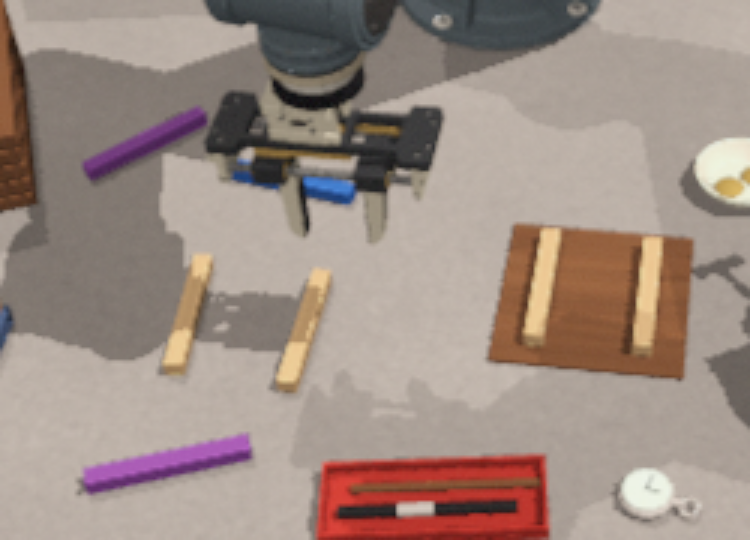

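The gripper stands open above and robot-side of the nearer slat (crop 305,330), with its jaws across the slat. I'm moving over it and down.

>>> play_rows([
  [[-0.019,0.0086,0],[0,0,0]],
  [[-0.019,0.0086,0.01],[0,0,0]],
  [[0,0,0.03],[0,0,0]],
  [[0,0,0.02],[0,0,0]],
  [[0,0,0],[0,0,0]],
  [[0,0,0],[0,0,0]],
  [[0,0,0],[0,0,0]],
])

```text
t: 2.97
eef_pos: [0.526, -0.2537, 0.0376]
tool_rot: [0.798, 0.603, 0.001, 0.002]
ft_force: [0.1, -0.2, 0.4]
gripper_width: 0.602
```

Run:
```python
from h import *
need(.523,-.253,.004,74.1)
```

```text
t 2.97 pos [ 0.526  -0.2537  0.0376] yaw 74.14 tilt [ 0.003 -0.002 -1.   ] shift tool [-0.0002 -0.0031  0.0335] |d| 0.034 turn about tool z 0.04
```

Descend to about 4 mm, close, then lift.

>>> play_rows([
  [[0,-0.0031,0.02],[0,0,0]],
  [[0,0,0.0135],[0,0,0]],
  [[0,0,0],[0,0,0]],
  [[0,0,0],[0,0,0]],
])

```text
t: 3.3
eef_pos: [0.5223, -0.2527, 0.0028]
tool_rot: [0.798, 0.603, 0.0, 0.001]
ft_force: [0.3, -0.2, -0.5]
gripper_width: 0.597
```

>>> play_rows([
  [[0,0,0],[0,0,0]],
  [[0,0,0],[0,0,0]],
  [[0,0,0],[0,0,0]],
  [[0,0,0],[0,0,0]],
  [[0,0,0],[0,0,0]],
  [[0,0,0],[0,0,0]],
  [[0,0,0],[0,0,0]],
], gripper=0, newtons=20)

```text
t: 3.88
eef_pos: [0.5215, -0.2526, 0.0013]
tool_rot: [0.798, 0.602, -0.0, 0.0]
ft_force: [-0.0, 0.7, 0.0]
gripper_width: 0.148
```

>>> play_rows([
  [[0,0,0],[0,0,0]],
  [[0,0,0],[0,0,0]],
  [[0,0,0],[0,0,0]],
])

```text
t: 4.13
eef_pos: [0.5215, -0.2526, 0.0012]
tool_rot: [0.798, 0.602, -0.0, -0.0]
ft_force: [0.1, 0.5, -0.0]
gripper_width: 0.008
```

Run:
```python
from h import *
need(.523,-.253,.004,74.1)
f=grab_frame('scene');cv2.imwrite('pics/s2.png',cv2.resize(f['pixels'][150:280,100:270,::-1],None,fx=4,fy=4))
```

```text
t 4.13 pos [ 0.5215 -0.2526  0.0012] yaw 74.09 tilt [-0.  0. -1.] shift tool [ 0.      0.0016 -0.0028] |d| 0.003 turn about tool z -0.01
```

View pics/s2.png

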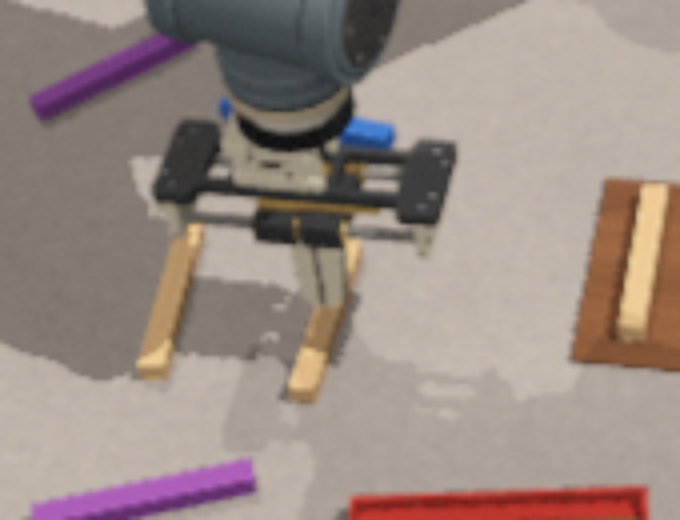

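Run:
```python
from h import *
f=grab_frame('scene');P=pts(f)
for v in range(208,240,2):
    print(v,[tuple((P[v,u]*1000).round().astype(int)) for u in (174,178,181,184,188)])
f=grab_frame('top');cv2.imwrite('pics/t2.png',cv2.resize(f['pixels'][140:260,270:420,::-1],None,fx=5,fy=5))
m,o=slats(f)
for c,r in o:
    if 290<r[0][0]<390 and r[0][1]>100: print(r, ray(f,*r[0],.015))
```

```text
208 [(np.int64(556), np.int64(-263), np.int64(126)), (np.int64(558), np.int64(-253), np.int64(127)), (np.int64(562), np.int64(-245), np.int64(129)), (np.int64(564), np.int64(-238), np.int64(130)), (np.int64(561), np.int64(-228), np.int64(126))]
210 [(np.int64(526), np.int64(-267), np.int64(89)), (np.int64(556), np.int64(-254), np.int64(117)), (np.int64(560), np.int64(-246), np.int64(120)), (np.int64(564), np.int64(-238), np.int64(123)), (np.int64(461), np.int64(-234), np.int64(16))]
212 [(np.int64(527), np.int64(-268), np.int64(82)), (np.int64(531), np.int64(-257), np.int64(84)), (np.int64(533), np.int64(-249), np.int64(85)), (np.int64(533), np.int64(-241), np.int64(84)), (np.int64(472), np.int64(-234), np.int64(19))]
214 [(np.int64(526), np.int64(-269), np.int64(73)), (np.int64(528), np.int64(-258), np.int64(74)), (np.int64(532), np.int64(-250), np.int64(76)), (np.int64(534), np.int64(-242), np.int64(77)), (np.int64(473), np.int64(-235), np.int64(11))]
216 [(np.int64(524), np.int64(-270), np.int64(63)), (np.int64(530), np.int64(-259), np.int64(68)), (np.int64(534), np.int64(-251), n
[... 2183 characters left out ...]
, np.int64(-250), np.int64(1)), (np.int64(538), np.int64(-240), np.int64(-1))]
236 [(np.int64(539), np.int64(-278), np.int64(-1)), (np.int64(558), np.int64(-266), np.int64(18)), (np.int64(557), np.int64(-258), np.int64(16)), (np.int64(544), np.int64(-251), np.int64(-1)), (np.int64(544), np.int64(-240), np.int64(-2))]
238 [(np.int64(558), np.int64(-277), np.int64(13)), (np.int64(566), np.int64(-266), np.int64(19)), (np.int64(560), np.int64(-258), np.int64(12)), (np.int64(551), np.int64(-251), np.int64(-1)), (np.int64(551), np.int64(-240), np.int64(-3))]
((359.11578369140625, 210.84396362304688), (6.314200401306152, 28.964221954345703), 10.007980346679688) [ 0.46245189 -0.35548939  0.015     ]
```

View pics/t2.png

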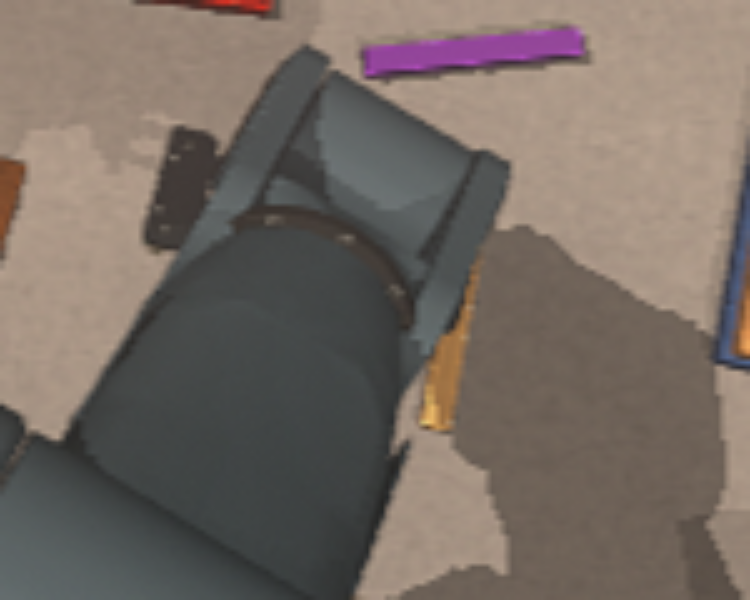

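The jaws shut on air. The scene depth puts the fingertips at z≈27 mm (crop 325,300), above the 16 mm slat, while the reported TCP z is 1 mm. So the reported z reads about 26 mm too low against the cameras. I'll reopen and go down in steps, watching the force.

>>> play_rows([
  [[0,0,0],[0,0,0]],
  [[0,0,0],[0,0,0]],
  [[0,0,0],[0,0,0]],
  [[0,0,0],[0,0,0]],
  [[0,0,0],[0,0,0]],
  [[0,0,0],[0,0,0]],
  [[0,0,0.007],[0,0,0]],
  [[0,0,0.007],[0,0,0]],
  [[0,0,0],[0,0,0]],
], gripper=0.5)

```text
t: 5.03
eef_pos: [0.5207, -0.2521, -0.0145]
tool_rot: [0.798, 0.602, -0.0, -0.001]
ft_force: [0.5, 0.7, -1.3]
gripper_width: 0.496
```

Run:
```python
from h import *
need(.523,-.253,.004,74.1)
f=grab_frame('scene');cv2.imwrite('pics/s3.png',cv2.resize(f['pixels'][170:270,120:240,::-1],None,fx=6,fy=6))
P=pts(f)
for u in (168,170,172,187,189,191,193): print(u,[(v,tuple(int(a) for a in (P[v,u]*1000).round())) for v in range(220,236,2)])
```

```text
t 5.03 pos [ 0.5207 -0.2521 -0.0145] yaw 74.1 tilt [-0.002  0.001 -1.   ] shift tool [-0.0002  0.0024 -0.0185] |d| 0.019 turn about tool z -0.0
168 [(220, (522, -288, 48)), (222, (521, -289, 39)), (224, (523, -290, 33)), (226, (519, -292, 21)), (228, (507, -294, 0)), (230, (505, -296, -11)), (232, (523, -294, 1)), (234, (527, -295, -4))]
170 [(220, (524, -283, 49)), (222, (522, -284, 39)), (224, (522, -285, 31)), (226, (521, -286, 22)), (228, (523, -287, 16)), (230, (516, -289, 0)), (232, (520, -289, -3)), (234, (535, -289, 5))]
172 [(220, (514, -278, 38)), (222, (522, -279, 38)), (224, (521, -280, 29)), (226, (521, -281, 21)), (228, (523, -282, 15)), (230, (515, -283, -2)), (232, (525, -283, 0)), (234, (529, -284, -3))]
187 [(220, (494, -239, 9)), (222, (494, -240, 1)), (224, (500, -241, 0)), (226, (506, -241, -2)), (228, (517, -241, 1)), (230, (524, -242, 1)), (232, (531, -242, 0)), (234, (537, -242, -1))]
189 [(220, (534, -231, 52)), (222, (540, -232, 50)), (224, (537, -233, 38)), (226, (539, -233, 33)), (228, (538, -234, 23)), (230, (526, -236, 3)), (232, (532, -236, 0)), (234, (542, -237, 4))]
191 [(220, (541, -226, 58)), (222, (539, -226, 48)), (224, (538, -227, 39)), (226, (539, -228, 32)), (228, (535, -229, 20)), (230, (537, -230, 14)), (232, (532, -231, 0)), (234, (542, -231, 2))]
193 [(220, (541, -220, 57)), (222, (541, -221, 49)), (224, (541, -222, 41)), (226, (539, -223, 30)), (228, (538, -224, 21)), (230, (524, -225, -2)), (232, (535, -225, 2)), (234, (545, -226, 5))]
```

View pics/s3.png

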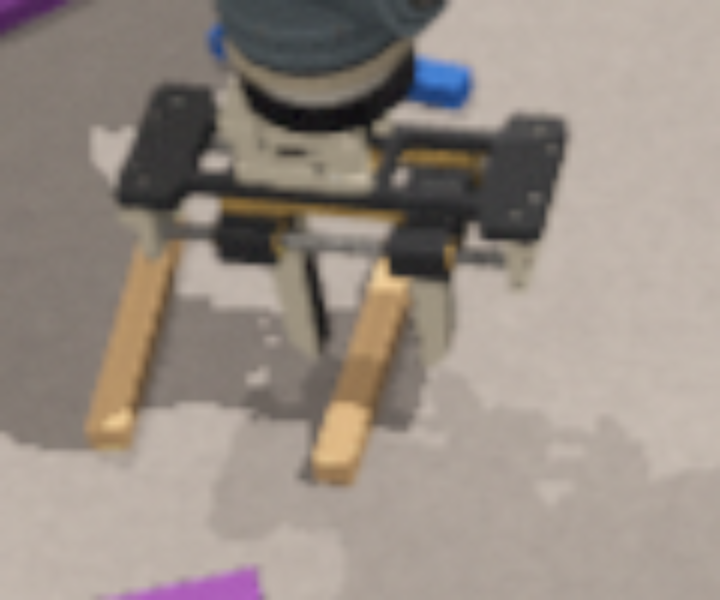

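The fingers now straddle the slat with their tips at about z 13 mm. I'll go down about 9 mm more and close.

>>> play_rows([
  [[0,0.002,0.005],[0,0,0]],
  [[0,0,0.004],[0,0,0]],
  [[0,0,0],[0,0,0]],
])

```text
t: 5.33
eef_pos: [0.5232, -0.2529, -0.0227]
tool_rot: [0.798, 0.603, -0.0, -0.0]
ft_force: [0.1, 0.2, -0.0]
gripper_width: 0.497
```

>>> play_rows([
  [[0,0,0],[0,0,0]],
  [[0,0,0],[0,0,0]],
  [[0,0,0],[0,0,0]],
  [[0,0,0],[0,0,0]],
  [[0,0,0],[0,0,0]],
  [[0,0,0],[0,0,0]],
  [[0,0,0],[0,0,0]],
  [[0,0,0],[0,0,0]],
], gripper=0)

```text
t: 6.0
eef_pos: [0.5235, -0.2532, -0.0216]
tool_rot: [0.798, 0.602, 0.0, 0.0]
ft_force: [-1.5, 0.0, 2.0]
gripper_width: 0.193
```

Gripped: an opening of 0.193 is 18 mm. I'll lift and turn the tool to yaw -15.8, which is +90 about tool z.

>>> play_rows([
  [[0,0,-0.01],[0,0,0]],
  [[0,0,-0.025],[0,0,0]],
  [[0,0,-0.035],[0,0,0]],
  [[0,0,-0.03],[0,0,7]],
  [[0,0,0],[0,0,7]],
  [[0,0,0],[0,0,7]],
  [[0,0,0],[0,0,7]],
  [[0,0,0],[0,0,7]],
  [[0,0,0],[0,0,7]],
  [[0,0,0],[0,0,7]],
  [[0,0,0],[0,0,7]],
  [[0,0,0],[0,0,7]],
  [[0,0,0],[0,0,7]],
  [[0,0,0],[0,0,7]],
  [[0,0,0],[0,0,7]],
  [[0,0,0],[0,0,5.9]],
  [[0,0,0],[0,0,0]],
  [[0,0,0],[0,0,0]],
])

```text
t: 7.5
eef_pos: [0.5234, -0.2531, 0.0787]
tool_rot: [0.991, -0.136, 0.0, 0.0]
ft_force: [-0.1, -1.0, -0.0]
gripper_width: 0.188
```

Run:
```python
from h import *
need(.569,.0076,.078,-15.8)
f=grab_frame('scene');cv2.imwrite('pics/s4.png',cv2.resize(f['pixels'][120:300,80:330,::-1],None,fx=3,fy=3))
```

```text
t 7.5 pos [ 0.5234 -0.2531  0.0787] yaw -15.61 tilt [ 0. -0. -1.] shift tool [-0.0263 -0.2634  0.0007] |d| 0.265 turn about tool z 0.19
```

View pics/s4.png

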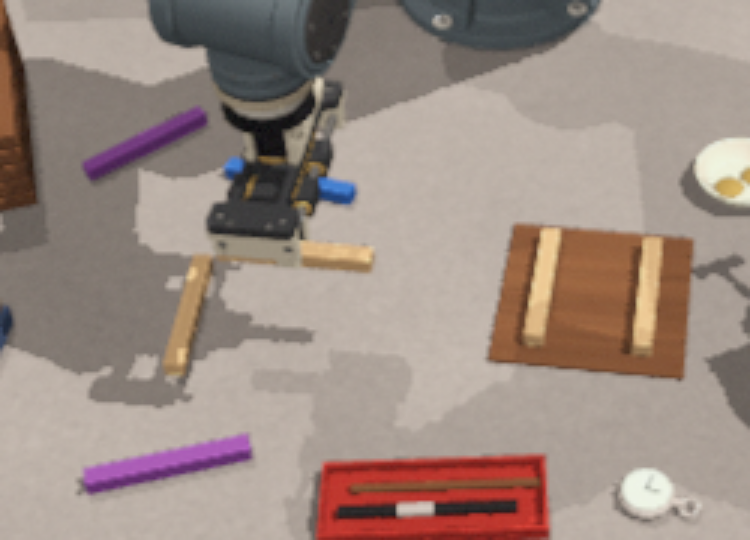

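The slat is held level and crosswise (crop 300,255). I'm moving over the +x place.

>>> play_rows([
  [[-0.0013,-0.0132,0],[0,0,0.2]],
  [[-0.0033,-0.0329,0],[0,0,0]],
  [[-0.0033,-0.0329,0],[0,0,0]],
  [[-0.0033,-0.0329,0],[0,0,0]],
  [[-0.0033,-0.0329,0],[0,0,0]],
  [[-0.0033,-0.0329,0],[0,0,0]],
  [[-0.0033,-0.0329,0],[0,0,0]],
  [[-0.0033,-0.0329,0],[0,0,0]],
  [[-0.0019,-0.0199,0.02],[0,0,0]],
  [[0,0,0.03],[0,0,0]],
  [[0,0,0],[0,0,0]],
  [[0,0,0],[0,0,0]],
  [[0,0,0],[0,0,0]],
])

```text
t: 8.63
eef_pos: [0.5712, 0.0067, 0.0294]
tool_rot: [0.99, -0.139, 0.0, -0.0]
ft_force: [0.1, 0.1, 0.1]
gripper_width: 0.191
```

Run:
```python
from h import *
need(.569,.0076,.0,-15.8)
f=grab_frame('scene');cv2.imwrite('pics/s5.png',cv2.resize(f['pixels'][140:280,200:390,::-1],None,fx=4,fy=4))
m,o=slats(f)
```

```text
t 8.63 pos [0.5712 0.0067 0.0294] yaw -15.97 tilt [ 0.001 -0.    -1.   ] shift tool [-0.0024 -0.0003  0.0294] |d| 0.03 turn about tool z -0.17
```

View pics/s5.png

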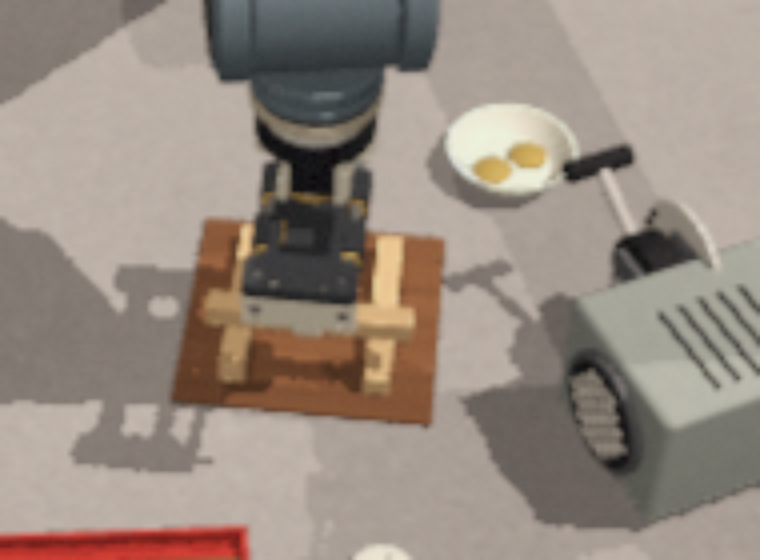

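The slat hovers centred across both lower slats. I'll lower it to TCP z≈0.001.

>>> play_rows([
  [[-0.0024,0,0.012],[0,0,0]],
  [[0,0,0.01],[0,0,0]],
  [[0,0,0.005],[0,0,0]],
  [[0,0,0],[0,0,0]],
  [[0,0,0],[0,0,0]],
])

```text
t: 9.1
eef_pos: [0.5686, 0.0077, 0.0015]
tool_rot: [0.99, -0.139, -0.0, -0.0]
ft_force: [0.3, 0.0, -1.4]
gripper_width: 0.191
```

Run:
```python
from h import *
need(.569,.0076,-.0006,-15.8)
print(get_state()['ft_force'])
```

```text
t 9.1 pos [0.5686 0.0077 0.0015] yaw -16.02 tilt [-0.  0. -1.] shift tool [0.0004 0.     0.0021] |d| 0.002 turn about tool z -0.22
[ 0.27838281  0.0452865  -1.39129227]
```

Only about 1–2 mm is left, so I'll go down 1.5 mm more, open partway, rise and turn back.

>>> play_rows([
  [[0,0,0.0015],[0,0,0]],
  [[0,0,0],[0,0,0]],
  [[0,0,0],[0,0,0]],
])

```text
t: 9.35
eef_pos: [0.5686, 0.0079, -0.0]
tool_rot: [0.99, -0.139, 0.0, -0.0]
ft_force: [-0.9, -0.5, 0.2]
gripper_width: 0.192
```

>>> play_rows([
  [[0,0,0],[0,0,0]],
  [[0,0,0],[0,0,0]],
  [[0,0,0],[0,0,0]],
  [[0,0,0],[0,0,0]],
  [[0,0,-0.01],[0,0,0]],
  [[0,0,-0.03],[0,0,0]],
  [[0,0,-0.035],[0,0,0]],
  [[0,0,-0.035],[0,0,0]],
  [[0,0,0],[0,0,0]],
  [[0,0,0],[0,0,0]],
], gripper=0.5)

```text
t: 10.18
eef_pos: [0.5696, 0.0079, 0.1121]
tool_rot: [0.99, -0.139, 0.002, -0.0]
ft_force: [-1.0, 0.0, 0.0]
gripper_width: 0.498
```

Run:
```python
from h import *
need(.486,-.36,.11,79.5)
f=grab_frame('scene');cv2.imwrite('pics/s6.png',cv2.resize(f['pixels'][140:280,110:320,::-1],None,fx=3.7,fy=3.7))
```

```text
t 10.18 pos [0.5696 0.0079 0.1121] yaw -16.0 tilt [ 0.004 -0.    -1.   ] shift tool [0.0211 0.3767 0.0019] |d| 0.377 turn about tool z -95.5
```

View pics/s6.png

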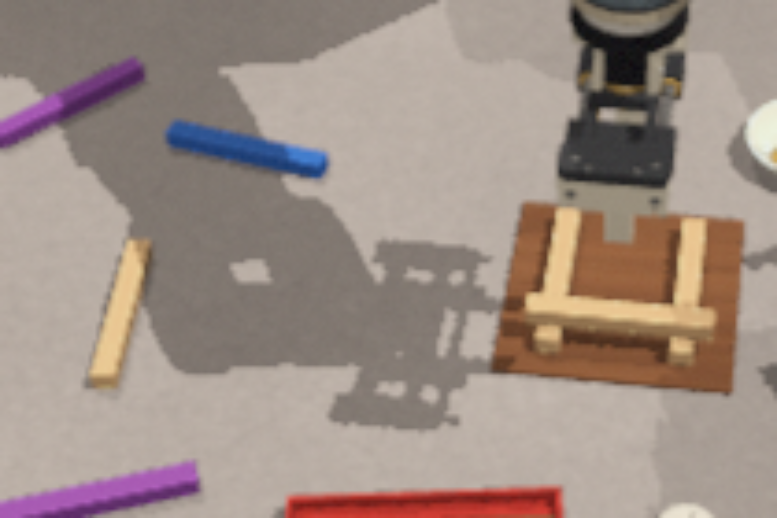

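The first slat is in place near the +x end (crop 620,312). Now I go to the second slat at crop (120,312).

>>> play_rows([
  [[0.001,0.0187,0],[0,0,0]],
  [[0.0021,0.037,0],[0,0,0]],
  [[0.0021,0.037,0],[0,0,0]],
  [[0.0021,0.037,0],[0,0,0]],
  [[0.0021,0.037,0],[0,0,0]],
  [[0.0021,0.037,0],[0,0,0]],
  [[0.0021,0.037,0],[0,0,0]],
  [[0.0021,0.037,0],[0,0,0]],
  [[0.0021,0.037,0],[0,0,0]],
  [[0.0021,0.037,0],[0,0,0]],
  [[0.001,0.025,0],[0,0,0]],
  [[0,0,0],[0,0,-6.5]],
  [[0,0,0],[0,0,-7]],
  [[0,0,0],[0,0,-7]],
  [[0,0,0],[0,0,-7]],
  [[0,0,0],[0,0,-7]],
  [[0,0,0],[0,0,-7]],
  [[0,0,0],[0,0,-7]],
  [[0,0,0],[0,0,-7]],
  [[0,0,0],[0,0,-7]],
])

```text
t: 11.9
eef_pos: [0.4839, -0.3593, 0.108]
tool_rot: [0.918, 0.397, -0.001, -0.001]
ft_force: [-0.5, -0.4, -0.8]
gripper_width: 0.503
```

>>> play_rows([
  [[0,0,0],[0,0,-7]],
  [[0,0,0],[0,0,-7]],
  [[0,0,0],[0,0,-7]],
  [[0,0,0],[0,0,-7]],
  [[0,0,0.02],[0,0,-5]],
  [[0,0,0.03],[0,0,0]],
  [[0,0,0.02],[0,0,0]],
  [[0,0,0],[0,0,0]],
  [[0,0,0],[0,0,0]],
  [[0,0,0],[0,0,0]],
])

```text
t: 12.73
eef_pos: [0.4849, -0.3601, 0.0403]
tool_rot: [0.769, 0.639, 0.0, 0.0]
ft_force: [-0.2, 0.1, -0.6]
gripper_width: 0.502
```

Run:
```python
from h import *
need(.486,-.36,-.0215,79.5)
f=grab_frame('scene');cv2.imwrite('pics/s7.png',cv2.resize(f['pixels'][160:270,80:230,::-1],None,fx=5,fy=5))
```

```text
t 12.73 pos [ 0.4849 -0.3601  0.0403] yaw 79.49 tilt [ 0. -0. -1.] shift tool [0.0003 0.0011 0.0618] |d| 0.062 turn about tool z -0.01
```

View pics/s7.png

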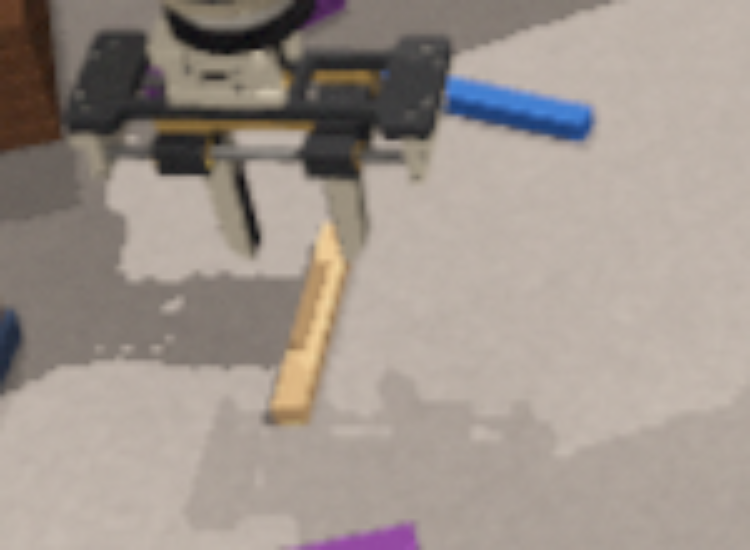

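>>> play_rows([
  [[0,0.001,0.025],[0,0,0]],
  [[0,0,0.02],[0,0,0]],
  [[0,0,0.01],[0,0,0]],
  [[0,0,0.006],[0,0,0]],
  [[0,0,0],[0,0,0]],
  [[0,0,0],[0,0,0]],
])

```text
t: 13.28
eef_pos: [0.4861, -0.3605, -0.0203]
tool_rot: [0.769, 0.639, 0.0, 0.001]
ft_force: [-0.2, -0.5, -0.4]
gripper_width: 0.499
```

>>> play_rows([
  [[0,0,0],[0,0,0]],
  [[0,0,0],[0,0,0]],
  [[0,0,0],[0,0,0]],
  [[0,0,0],[0,0,0]],
  [[0,0,0],[0,0,0]],
  [[0,0,0],[0,0,0]],
  [[0,0,0],[0,0,0]],
  [[0,0,0],[0,0,0]],
], gripper=0)

```text
t: 13.95
eef_pos: [0.4858, -0.3602, -0.021]
tool_rot: [0.769, 0.639, 0.0, 0.0]
ft_force: [-1.3, 0.6, 5.5]
gripper_width: 0.188
```

>>> play_rows([
  [[0,0,-0.01],[0,0,0]],
  [[0,0,-0.025],[0,0,0]],
  [[0,0,-0.035],[0,0,0]],
  [[0,0,-0.03],[0,0,7]],
  [[0,0,0],[0,0,7]],
  [[0,0,0],[0,0,7]],
  [[0,0,0],[0,0,7]],
  [[0,0,0],[0,0,7]],
  [[0,0,0],[0,0,7]],
  [[0,0,0],[0,0,7]],
  [[0,0,0],[0,0,7]],
  [[0,0,0],[0,0,7]],
  [[0,0,0],[0,0,7]],
  [[0,0,0],[0,0,7]],
  [[0,0,0],[0,0,7]],
  [[0,0,0],[0,0,7]],
  [[0,0,0],[0,0,4.3]],
  [[0,0,0],[0,0,0]],
  [[0,0,0],[0,0,0]],
])

```text
t: 15.53
eef_pos: [0.4856, -0.36, 0.0791]
tool_rot: [0.991, -0.136, 0.0, 0.0]
ft_force: [0.3, 0.5, 0.2]
gripper_width: 0.19
```

Run:
```python
from h import *
need(.4727,.0348,.078,-15.8)
f=grab_frame('scene');cv2.imwrite('pics/s8.png',cv2.resize(f['pixels'][120:300,80:330,::-1],None,fx=3,fy=3))
```

```text
t 15.53 pos [ 0.4856 -0.36    0.0791] yaw -15.65 tilt [ 0. -0. -1.] shift tool [-0.1189 -0.3767  0.0011] |d| 0.395 turn about tool z 0.15
```

View pics/s8.png

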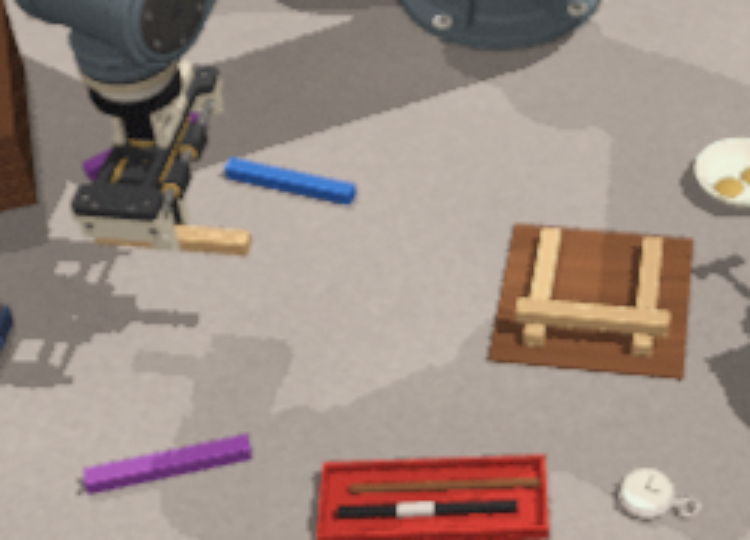

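The second slat is held level (crop 180,240), and the first is undisturbed at (592,312). I'm moving to the -x place.

>>> play_rows([
  [[-0.005,-0.017,0],[0,0,0.15]],
  [[-0.0108,-0.0342,0],[0,0,0]],
  [[-0.0108,-0.0342,0],[0,0,0]],
  [[-0.0108,-0.0342,0],[0,0,0]],
  [[-0.0108,-0.0342,0],[0,0,0]],
  [[-0.0108,-0.0342,0],[0,0,0]],
  [[-0.0108,-0.0342,0],[0,0,0]],
  [[-0.0108,-0.0342,0],[0,0,0]],
  [[-0.0108,-0.0342,0],[0,0,0]],
  [[-0.0108,-0.0342,0],[0,0,0]],
  [[-0.0108,-0.0342,0],[0,0,0]],
  [[-0.0059,-0.0177,0.02],[0,0,0]],
  [[0,0,0.03],[0,0,0]],
  [[0,0,0],[0,0,0]],
  [[0,0,0],[0,0,0]],
  [[0,0,0],[0,0,0]],
])

```text
t: 16.92
eef_pos: [0.4754, 0.0343, 0.0298]
tool_rot: [0.99, -0.139, 0.0, -0.0]
ft_force: [0.6, 0.0, 0.2]
gripper_width: 0.189
```

Run:
```python
from h import *
need(.4727,.0348,0,-15.8)
f=grab_frame('scene');cv2.imwrite('pics/s9.png',cv2.resize(f['pixels'][140:280,200:390,::-1],None,fx=4,fy=4))
```

```text
t 16.92 pos [0.4754 0.0343 0.0298] yaw -15.94 tilt [ 0.001 -0.    -1.   ] shift tool [-0.0028  0.0003  0.0298] |d| 0.03 turn about tool z -0.14
```

View pics/s9.png

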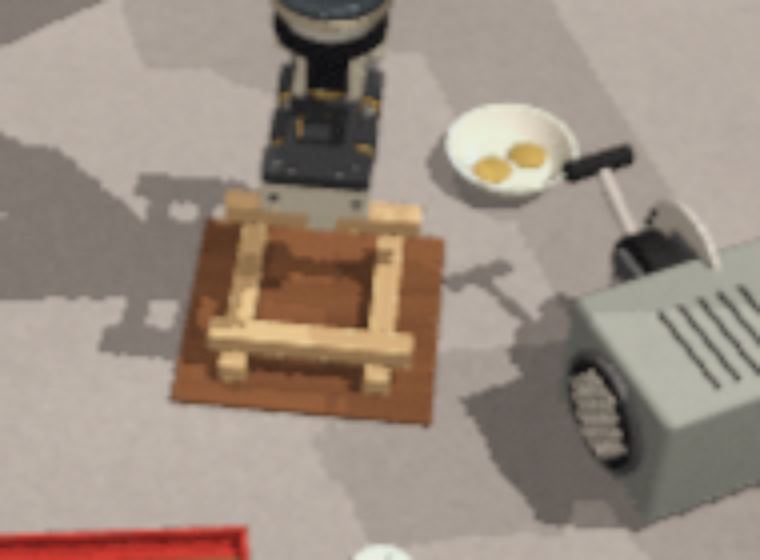

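It hovers correctly over the -x place. I'll lower, release and rise.

>>> play_rows([
  [[-0.0025,0,0.012],[0,0,0]],
  [[0,0,0.01],[0,0,0]],
  [[0,0,0.0045],[0,0,0]],
  [[0,0,0.002],[0,0,0]],
  [[0,0,0],[0,0,0]],
  [[0,0,0],[0,0,0]],
])

```text
t: 17.47
eef_pos: [0.4727, 0.0353, 0.0005]
tool_rot: [0.99, -0.139, 0.0, -0.0]
ft_force: [-1.2, -0.6, -0.3]
gripper_width: 0.19
```

>>> play_rows([
  [[0,0,0],[0,0,0]],
  [[0,0,0],[0,0,0]],
  [[0,0,0],[0,0,0]],
  [[0,0,0],[0,0,0]],
  [[0,0,-0.01],[0,0,0]],
  [[0,0,-0.03],[0,0,0]],
  [[0,0,-0.04],[0,0,0]],
  [[0,0,-0.04],[0,0,0]],
  [[0,0,-0.04],[0,0,0]],
  [[0,0,-0.02],[0,0,0]],
  [[0,0,0],[0,0,0]],
], gripper=0.5)

```text
t: 18.38
eef_pos: [0.4746, 0.0355, 0.1855]
tool_rot: [0.99, -0.139, 0.004, -0.0]
ft_force: [-0.4, 0.7, 0.1]
gripper_width: 0.505
```

Run:
```python
from h import *
need(.513,.218,.16,-76.5)
f=grab_frame('scene');cv2.imwrite('pics/s10.png',cv2.resize(f['pixels'][140:280,200:390,::-1],None,fx=4,fy=4))
```

```text
t 18.38 pos [0.4746 0.0355 0.1855] yaw -15.95 tilt [ 0.008 -0.    -1.   ] shift tool [-0.0134 -0.186   0.0258] |d| 0.188 turn about tool z 60.55
```

View pics/s10.png

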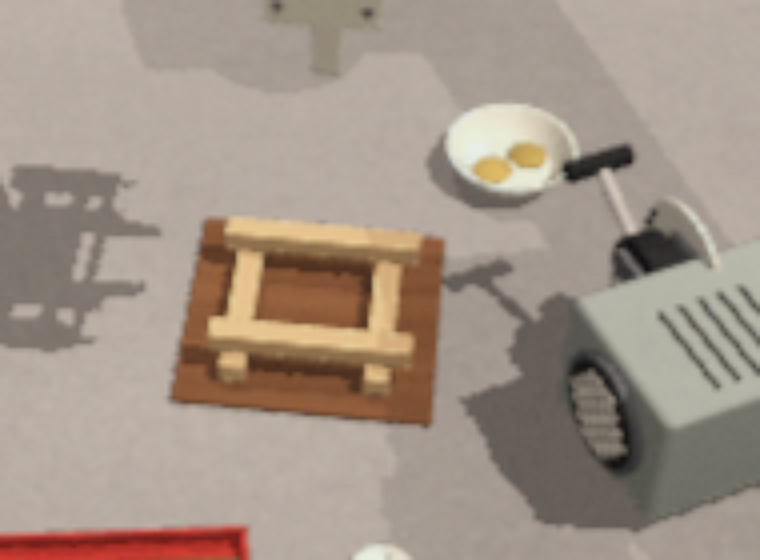

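The stack is square: the upper slats are at crop (325,240) and (310,340) on the lower two. Next I shut the gripper, turn the jaws parallel to the bar, and tilt 20° so the body leans away from the blower.

>>> play_rows([
  [[0,0,0],[0,0,6]],
  [[0,0,0],[0,0,7]],
  [[0,0,0],[0,0,7]],
  [[0,0,0],[0,0,7]],
  [[0,0,0],[0,0,7]],
  [[0,0,0],[0,0,7]],
  [[0,0,0],[0,0,7]],
  [[0,0,0],[0,0,7]],
  [[0,0,0],[0,0,5.5]],
  [[0,0,0],[5,0,0]],
  [[0,0,0],[5,0,0]],
  [[0,0,0],[5,0,0]],
  [[0,0,0],[5,0,0]],
  [[0,0,0],[0,0,0]],
  [[0,0,0],[0,0,0]],
], gripper=0)

```text
t: 19.68
eef_pos: [0.4714, 0.0353, 0.1796]
tool_rot: [0.774, -0.61, 0.106, -0.135]
ft_force: [0.2, -0.1, 0.2]
gripper_width: 0.004
```

```bash
cat >> h.py <<'E'
def dialplan(bar=(.513,.218),off=.026,back=(.03,0)):
    b=np.array([np.cos(np.radians(13.5)),np.sin(np.radians(13.5)),0]); up=np.array([0,0,1.])
    ax=np.array([bar[0],bar[1],0])+.0765*b; ax[2]=.080
    s=get_state(); M=R.from_quat(s['tool_rot']).as_matrix(); n=M[:,2]
    def tcp(th,back=0):
        p=.45-th; C=ax+.085*(-np.cos(p)*b+np.sin(p)*up); return C-(.008+back)*n+off*n
    print('pos',s['eef_pos'].round(4),'z',n.round(3),'x',M[:,0].round(3))
    for nm,q in [('above40',tcp(0,.04)),('above5',tcp(0,.005))]+[(f'th{t}',tcp(t)) for t in(0,.15,.3,.45,.6,.75,.9,.93)]:
        print(nm,q.round(4),'tool shift from now',(M.T@(q-s['eef_pos'])).round(4))
E
python3 - <<'E'
from h import *
dialplan()
f=grab_frame('top')
m,o=slats(f)
P=pts(f)
for c,r in o:
    if 190<r[0][0]<290 and r[0][1]>140: print(r, ray(f,*r[0],.03))
cv2.imwrite('pics/t3.png',cv2.resize(f['pixels'][100:270,120:300,::-1],None,fx=4,fy=3.5))
E
```

```text
pos [0.4714 0.0353 0.1796] z [ 0.329  0.08  -0.941] x [ 0.233 -0.972 -0.001]
above40 [0.5057 0.2162 0.1377] tool shift from now [-0.1679 -0.0569  0.0652]
above5 [0.5172 0.219  0.1047] tool shift from now [-0.1679 -0.0569  0.1002]
th0 [0.5189 0.2194 0.1   ] tool shift from now [-0.1679 -0.0569  0.1052]
th0.15 [0.5144 0.2183 0.0882] tool shift from now [-0.1679 -0.0485  0.1147]
th0.3 [0.5116 0.2177 0.0758] tool shift from now [-0.1679 -0.0416  0.1255]
th0.45 [0.5107 0.2175 0.0631] tool shift from now [-0.1679 -0.0364  0.1371]
th0.6 [0.5116 0.2177 0.0504] tool shift from now [-0.1679 -0.033   0.1494]
th0.75 [0.5144 0.2183 0.0379] tool shift from now [-0.1679 -0.0315  0.162 ]
th0.9 [0.5189 0.2194 0.0261] tool shift from now [-0.1679 -0.0319  0.1747]
th0.93 [0.52   0.2197 0.0238] tool shift from now [-0.1679 -0.0322  0.1773]
((239.16055297851562, 188.2981719970703), (45.30518341064453, 39.94136047363281), 16.69924545288086) [0.5257068  0.02224069 0.03      ]
```

View pics/t3.png

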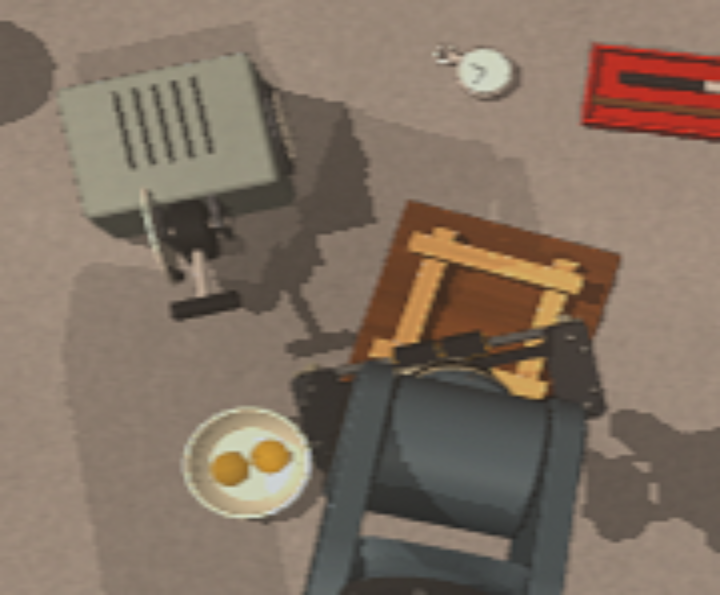

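>>> play_rows([
  [[-0.028,-0.0095,0],[0,0,0]],
  [[-0.028,-0.0095,0],[0,0,0]],
  [[-0.028,-0.0095,0],[0,0,0]],
  [[-0.028,-0.0095,0],[0,0,0]],
  [[-0.028,-0.0095,0],[0,0,0]],
  [[-0.028,-0.0094,0],[0,0,0]],
  [[0,0,0.03],[0,0,0]],
  [[0,0,0.03],[0,0,0]],
  [[0,0,0],[0,0,0]],
  [[0,0,0],[0,0,0]],
  [[0,0,0],[0,0,0]],
])

```text
t: 20.65
eef_pos: [0.5054, 0.2161, 0.1443]
tool_rot: [0.774, -0.61, 0.108, -0.136]
ft_force: [-0.1, 0.2, -0.5]
gripper_width: 0.008
```

Run:
```python
from h import *
dialplan()
f=grab_frame('scene')
cv2.imwrite('pics/s11.png',cv2.resize(f['pixels'][120:270,280:430,::-1],None,fx=4,fy=4))
```

```text
pos [0.5054 0.2161 0.1443] z [ 0.332  0.08  -0.94 ] x [ 0.234 -0.972  0.   ]
above40 [0.5056 0.2162 0.1376] tool shift from now [-0.      0.0021  0.0063]
above5 [0.5173 0.219  0.1048] tool shift from now [-0.      0.0021  0.0413]
th0 [0.5189 0.2194 0.1001] tool shift from now [-0.      0.0021  0.0463]
th0.15 [0.5144 0.2183 0.0882] tool shift from now [-0.0001  0.0105  0.0559]
th0.3 [0.5116 0.2177 0.0758] tool shift from now [-0.0001  0.0174  0.0665]
th0.45 [0.5107 0.2174 0.0631] tool shift from now [-0.0001  0.0226  0.0782]
th0.6 [0.5116 0.2177 0.0504] tool shift from now [-0.0001  0.0261  0.0904]
th0.75 [0.5144 0.2183 0.038 ] tool shift from now [-1.000e-04  2.770e-02  1.031e-01]
th0.9 [0.5189 0.2194 0.0261] tool shift from now [-1.000e-04  2.730e-02  1.158e-01]
th0.93 [0.5201 0.2197 0.0238] tool shift from now [-1.000e-04  2.700e-02  1.183e-01]
```

View pics/s11.png

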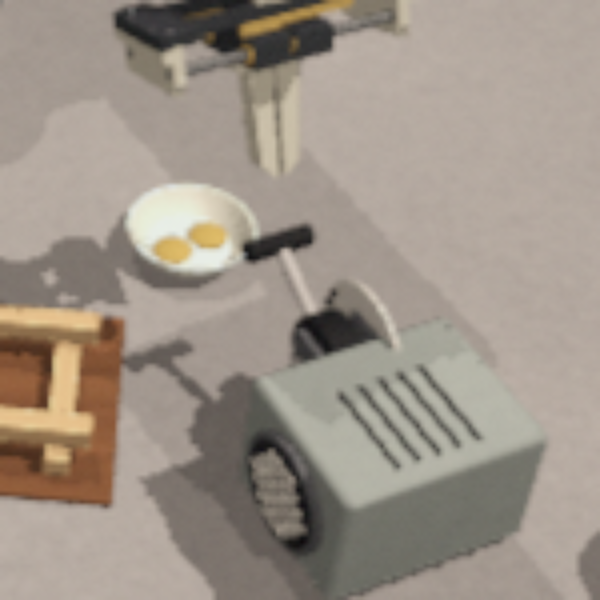

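The tips (crop 278,170) are lined up with the bar (278,243). I'll go down to just above it.

>>> play_rows([
  [[0,0.002,0.02],[0,0,0]],
  [[0,0,0.015],[0,0,0]],
  [[0,0,0.006],[0,0,0]],
  [[0,0,0],[0,0,0]],
  [[0,0,0],[0,0,0]],
])

```text
t: 21.12
eef_pos: [0.5171, 0.2189, 0.1052]
tool_rot: [0.773, -0.609, 0.108, -0.137]
ft_force: [0.7, 0.1, 1.7]
gripper_width: 0.007
```

Run:
```python
from h import *
dialplan()
f=grab_frame('scene')
cv2.imwrite('pics/s12.png',cv2.resize(f['pixels'][140:230,310:430,::-1],None,fx=6,fy=6))
```

```text
pos [0.5171 0.2189 0.1052] z [ 0.333  0.08  -0.939] x [ 0.234 -0.972 -0.   ]
above40 [0.5056 0.2162 0.1376] tool shift from now [-0.0001 -0.     -0.0345]
above5 [0.5173 0.219  0.1048] tool shift from now [-0.0001 -0.      0.0005]
th0 [0.519  0.2194 0.1001] tool shift from now [-0.0001 -0.      0.0055]
th0.15 [0.5144 0.2183 0.0882] tool shift from now [-0.0001  0.0084  0.015 ]
th0.3 [0.5117 0.2177 0.0758] tool shift from now [-0.0001  0.0154  0.0257]
th0.45 [0.5107 0.2175 0.0631] tool shift from now [-0.0001  0.0206  0.0373]
th0.6 [0.5117 0.2177 0.0504] tool shift from now [-0.0001  0.0241  0.0496]
th0.75 [0.5144 0.2183 0.038 ] tool shift from now [-0.0001  0.0257  0.0622]
th0.9 [0.519  0.2194 0.0261] tool shift from now [-0.0001  0.0253  0.0749]
th0.93 [0.5201 0.2197 0.0238] tool shift from now [-0.0001  0.025   0.0775]
```

View pics/s12.png

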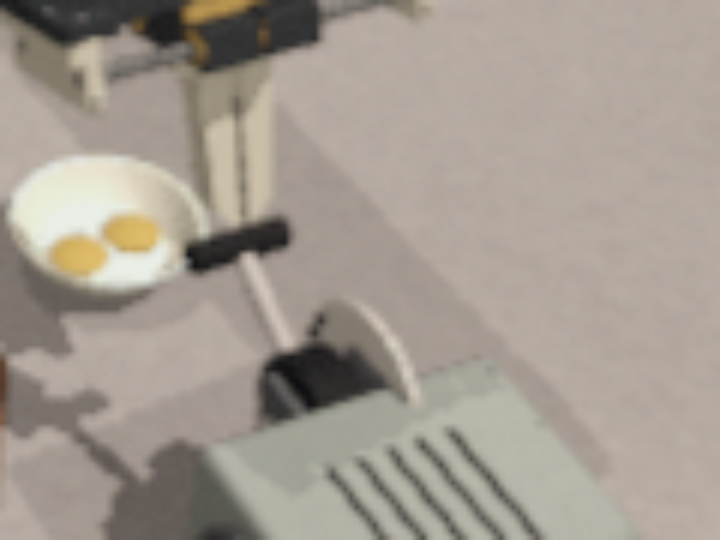

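Run:
```python
from h import *
f=grab_frame('scene');P=pts(f);p=f['pixels']
b=np.array([np.cos(np.radians(13.5)),np.sin(np.radians(13.5))])
for v in range(166,186):
    print(v,[(round(float((P[v,u,:2]-np.array([.5874,.2358]))@b*1000)),round(float(P[v,u,2]*1000)),int(p[v,u].mean())) for u in (346,348,350,352,354)])
```

```text
166 [(-87, 163, 186), (-85, 162, 187), (-81, 164, 127), (-84, 159, 187), (-87, 153, 183)]
167 [(-85, 161, 188), (-87, 156, 187), (-85, 157, 129), (-82, 157, 189), (-83, 154, 184)]
168 [(-81, 161, 187), (-83, 157, 186), (-82, 155, 134), (-81, 154, 188), (-82, 151, 183)]
169 [(-80, 158, 188), (-84, 152, 186), (-82, 152, 127), (-82, 150, 187), (-83, 147, 182)]
170 [(-80, 154, 190), (-86, 146, 187), (-82, 148, 116), (-81, 147, 186), (-78, 147, 183)]
171 [(-78, 153, 186), (-77, 151, 187), (-75, 152, 113), (-79, 145, 187), (-78, 144, 182)]
172 [(-82, 145, 181), (-79, 146, 188), (-80, 142, 129), (-80, 140, 187), (-75, 143, 183)]
173 [(-77, 147, 176), (-77, 144, 187), (-79, 140, 131), (-73, 144, 187), (-200, 3, 176)]
174 [(-78, 141, 172), (-72, 145, 187), (-74, 141, 124), (-72, 141, 188), (-201, -2, 166)]
175 [(-77, 138, 169), (-71, 143, 187), (-78, 133, 138), (-76, 133, 184), (-195, -1, 157)]
176 [(-203, -3, 160), (-74, 136, 183), (-76, 131, 151), (-195, -2, 158), (-77, 125, 112)]
177 [(-196, 0, 153), (-195, -1, 168), (-76, 127, 116), (-76, 125, 95), (-72, 128, 57)]
178 [(-83, 121, 125), (-77, 125, 107), (-73, 127, 59), (-73, 124, 44), (-72, 123, 43)]
179 [(-80, 120, 68), (-74, 124, 42), (-74, 122, 46), (-68, 127, 42), (-69, 123, 43)]
180 [(-72, 124, 40), (-71, 124, 47), (-70, 123, 43), (-69, 122, 38), (-69, 119, 39)]
181 [(-72, 121, 45), (-67, 124, 41), (-71, 117, 36), (-69, 117, 49), (-68, 116, 31)]
182 [(-70, 119, 37), (-66, 121, 33), (-68, 117, 144), (-70, 112, 143), (-168, -2, 117)]
183 [(-69, 117, 32), (-71, 111, 54), (-68, 112, 165), (-64, 115, 181), (-162, 1, 147)]
184 [(-167, 1, 81), (-170, -4, 139), (-63, 114, 159), (-64, 111, 195), (-157, 2, 154)]
185 [(-167, -3, 142), (-165, -4, 156), (-60, 113, 144), (-59, 113, 198), (-155, 0, 158)]
```

The depth shows the tip about 5 mm above the bar with a clear gap between. I'll press along the arc, first to about 0.75 rad.

>>> play_rows([
  [[0,0,0.0055],[0,0,0]],
  [[0,0.0042,0.0047],[0,0,0]],
  [[0,0.0042,0.0048],[0,0,0]],
  [[0,0.0035,0.0053],[0,0,0]],
  [[0,0.0035,0.0054],[0,0,0]],
  [[0,0.0026,0.0058],[0,0,0]],
  [[0,0.0026,0.0058],[0,0,0]],
  [[0,0.0018,0.0061],[0,0,0]],
  [[0,0.0017,0.0062],[0,0,0]],
  [[0,0.0008,0.0063],[0,0,0]],
  [[0,0.0008,0.0063],[0,0,0]],
  [[0,0,0],[0,0,0]],
  [[0,0,0],[0,0,0]],
])

```text
t: 22.3
eef_pos: [0.5125, 0.2178, 0.0359]
tool_rot: [0.774, -0.61, 0.107, -0.135]
ft_force: [-6.3, -2.0, 4.4]
gripper_width: 0.008
```

Run:
```python
from h import *
dialplan(); print(get_state()['ft_force'])
f=grab_frame('scene')
cv2.imwrite('pics/s13.png',cv2.resize(f['pixels'][140:230,310:430,::-1],None,fx=6,fy=6))
```

```text
pos [0.5125 0.2178 0.0359] z [ 0.329  0.079 -0.941] x [ 0.234 -0.972  0.   ]
above40 [0.5057 0.2163 0.1377] tool shift from now [-0.     -0.0279 -0.0982]
above5 [0.5172 0.219  0.1047] tool shift from now [-0.     -0.0279 -0.0632]
th0 [0.5189 0.2194 0.1   ] tool shift from now [-0.     -0.0279 -0.0582]
th0.15 [0.5144 0.2183 0.0882] tool shift from now [-0.     -0.0195 -0.0486]
th0.3 [0.5116 0.2177 0.0758] tool shift from now [-0.0001 -0.0126 -0.0379]
th0.45 [0.5107 0.2174 0.0631] tool shift from now [-0.0001 -0.0074 -0.0262]
th0.6 [0.5116 0.2177 0.0504] tool shift from now [-0.0001 -0.004  -0.014 ]
th0.75 [0.5144 0.2183 0.0379] tool shift from now [-0.0001 -0.0025 -0.0013]
th0.9 [0.5189 0.2194 0.0261] tool shift from now [-0.0001 -0.0029  0.0114]
th0.93 [0.52   0.2197 0.0238] tool shift from now [-0.0001 -0.0032  0.0139]
[-6.34141495 -1.98190055  4.44322952]
```

View pics/s13.png

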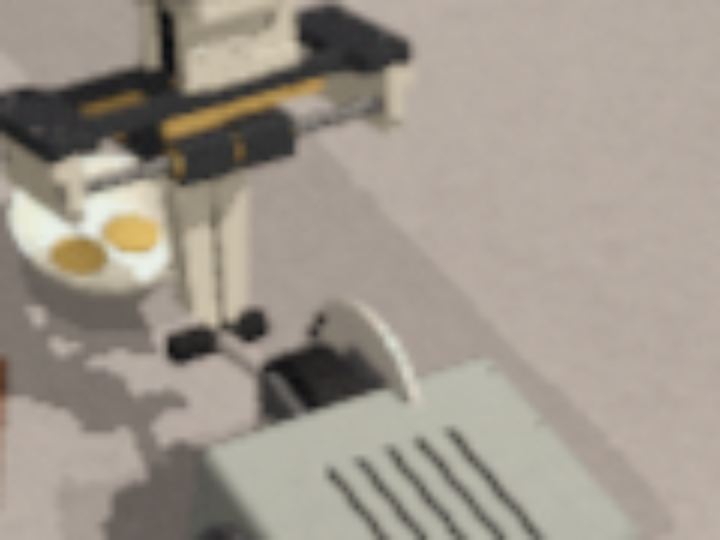

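The bar (crop 190,345 and 250,325) is pressed well down. But the force is more outward (6.6 N) than upward (4.4 N), so the tip bears on the bar's outer flank. I'll check where the bar is relative to the tip.

Run:
```python
from h import *
f=grab_frame('scene');P=pts(f);p=f['pixels'].astype(int)
b=np.array([np.cos(np.radians(13.5)),np.sin(np.radians(13.5))])
for v in range(186,203):
    print(v,[(round(float((P[v,u,:2]-np.array([.5874,.2358]))@b*1000)),round(float(P[v,u,2]*1000)),int(p[v,u].mean())) for u in (341,343,345,347,349,351,353)])
s=get_state();M=R.from_quat(s['tool_rot']).as_matrix()
t=s['eef_pos']-.026*M[:,2]; print('tip centre',(t[:2]-np.array([.5874,.2358]))@b,t[2])
```

```text
186 [(-89, 87, 161), (-88, 87, 189), (-87, 86, 170), (-88, 81, 163), (-88, 79, 188), (-156, -1, 178), (-153, -1, 155)]
187 [(-83, 90, 156), (-86, 84, 189), (-85, 83, 175), (-84, 82, 163), (-86, 77, 188), (-146, 5, 181), (-148, 0, 156)]
188 [(-85, 84, 139), (-84, 82, 188), (-81, 84, 174), (-82, 80, 160), (-84, 75, 189), (-149, -3, 181), (-145, -1, 157)]
189 [(-83, 83, 129), (-89, 73, 189), (-81, 80, 184), (-83, 75, 158), (-78, 78, 189), (-145, -2, 174), (-139, 1, 157)]
190 [(-83, 78, 123), (-87, 71, 190), (-86, 69, 189), (-79, 76, 159), (-81, 71, 189), (-140, -1, 166), (-136, 1, 151)]
191 [(-84, 73, 132), (-82, 73, 191), (-80, 73, 189), (-79, 71, 160), (-77, 71, 178), (-84, 61, 117), (-136, -3, 112)]
192 [(-142, 1, 158), (-77, 74, 189), (-79, 70, 188), (-78, 69, 150), (-81, 62, 153), (-81, 60, 51), (-81, 57, 56)]
193 [(-142, -3, 171), (-82, 64, 154), (-78, 66, 187), (-80, 62, 116), (-79, 61, 102), (-77, 60, 43), (-74, 61, 42)]
194 [(-81, 64, 123), (-82, 60, 80), (-78, 63, 145), (-76, 62, 66), (-75, 61, 51), (-75, 58, 42), (-75, 56, 41)]
195 [(-79, 62, 53), (-78, 61, 42), (-77, 60, 71)
[... 224 characters left out ...]
, (-62, 66, 133), (-59, 67, 158), (-117, -5, 154), (-110, 1, 150)]
198 [(-73, 57, 35), (-74, 53, 30), (-69, 56, 75), (-61, 63, 110), (-57, 65, 148), (-54, 67, 176), (-107, 0, 162)]
199 [(-74, 51, 28), (-112, 4, 90), (-112, 0, 156), (-114, -5, 140), (-57, 62, 124), (-45, 73, 163), (-103, 0, 159)]
200 [(-116, -3, 128), (-110, 1, 158), (-111, -3, 174), (-107, -1, 166), (-50, 65, 131), (-46, 68, 135), (-25, 91, 139)]
201 [(-109, 1, 164), (-108, -1, 174), (-105, 0, 173), (-102, 1, 173), (-101, -1, 163), (-41, 70, 120), (-26, 86, 103)]
202 [(-105, 1, 169), (-99, 5, 174), (-101, 1, 172), (-99, 0, 173), (-97, 0, 174), (-41, 65, 143), (-25, 84, 72)]
tip centre -0.08578943688551927 0.06054841879341466
```

The bar centre (about -80,54 mm from the axle) lies on the inner half of the tip face (centre -86,60). I'll finish the stroke while shifting the tip about 6 mm inward so it sits squarely on top.

>>> play_rows([
  [[0,-0.002,0.0015],[0,0,0]],
  [[0,-0.002,0.0025],[0,0,0]],
  [[0,-0.0015,0.0035],[0,0,0]],
  [[0,-0.001,0.0035],[0,0,0]],
  [[0,0,0],[0,0,0]],
  [[0,0,0],[0,0,0]],
  [[0,0,0],[0,0,0]],
])

```text
t: 22.98
eef_pos: [0.523, 0.2204, 0.0285]
tool_rot: [0.774, -0.609, 0.107, -0.136]
ft_force: [-5.7, -2.1, 3.1]
gripper_width: 0.005
```

Run:
```python
from h import *
dialplan(); print(get_state()['ft_force'])
f=grab_frame('scene')
cv2.imwrite('pics/s14.png',cv2.resize(f['pixels'][140:230,310:430,::-1],None,fx=6,fy=6))
P=pts(f);p=f['pixels'].astype(int)
b=np.array([np.cos(np.radians(13.5)),np.sin(np.radians(13.5))])
for v in range(188,206):
    print(v,[(round(float((P[v,u,:2]-np.array([.5874,.2358]))@b*1000)),round(float(P[v,u,2]*1000)),int(p[v,u].mean())) for u in (339,341,343,345,347,349,351,353)])
s=get_state();M=R.from_quat(s['tool_rot']).as_matrix()
t=s['eef_pos']-.026*M[:,2]; print('tip centre',(t[:2]-np.array([.5874,.2358]))@b,t[2])
```

```text
pos [0.523  0.2204 0.0285] z [ 0.331  0.08  -0.94 ] x [ 0.234 -0.972  0.   ]
above40 [0.5057 0.2162 0.1377] tool shift from now [ 0.     -0.0205 -0.1087]
above5 [0.5173 0.219  0.1048] tool shift from now [ 0.     -0.0205 -0.0737]
th0 [0.5189 0.2194 0.1   ] tool shift from now [ 0.     -0.0205 -0.0687]
th0.15 [0.5144 0.2183 0.0882] tool shift from now [ 0.     -0.012  -0.0592]
th0.3 [0.5116 0.2177 0.0758] tool shift from now [ 0.     -0.0051 -0.0484]
th0.45 [0.5107 0.2174 0.0631] tool shift from now [ 0.      0.0001 -0.0368]
th0.6 [0.5116 0.2177 0.0504] tool shift from now [ 0.      0.0035 -0.0246]
th0.75 [0.5144 0.2183 0.038 ] tool shift from now [ 0.      0.0051 -0.0119]
th0.9 [0.5189 0.2194 0.0261] tool shift from now [0.     0.0047 0.0008]
th0.93 [0.52   0.2197 0.0238] tool shift from now [0.     0.0044 0.0033]
[-5.71093648 -2.12117584  3.12131133]
188 [(-163, -3, 150), (-81, 88, 121), (-79, 88, 175), (-82, 83, 190), (-80, 82, 145), (-77, 83, 184), (-79, 78, 189), (-143, 2, 164)]
189 [(-159, -2, 145), (-86, 79, 118), (-80, 83, 171), (-79, 82, 190), (-79, 79, 148), (-72, 86, 184), 
[... 1478 characters left out ...]
 107)]
201 [(-69, 51, 29), (-72, 45, 37), (-67, 49, 33), (-69, 44, 23), (-61, 50, 98), (-51, 60, 125), (-43, 67, 127), (-26, 85, 93)]
202 [(-69, 47, 23), (-69, 45, 32), (-69, 42, 26), (-101, 1, 108), (-100, -1, 157), (-51, 56, 113), (-44, 62, 119), (-25, 83, 69)]
203 [(-69, 43, 61), (-71, 38, 76), (-99, 1, 141), (-99, -2, 159), (-95, 0, 172), (-92, 1, 152), (-41, 62, 115), (-10, 98, 70)]
204 [(-103, -2, 153), (-98, 1, 157), (-97, -1, 170), (-95, -1, 173), (-90, 2, 172), (-88, 2, 169), (-88, -1, 153), (-6, 98, 61)]
205 [(-99, -3, 156), (-94, 1, 161), (-92, 0, 173), (-90, 1, 171), (-91, -3, 173), (-87, -2, 174), (-86, -3, 172), (-9, 90, 78)]
tip centre -0.07510062524326996 0.052964751715162295
```

View pics/s14.png

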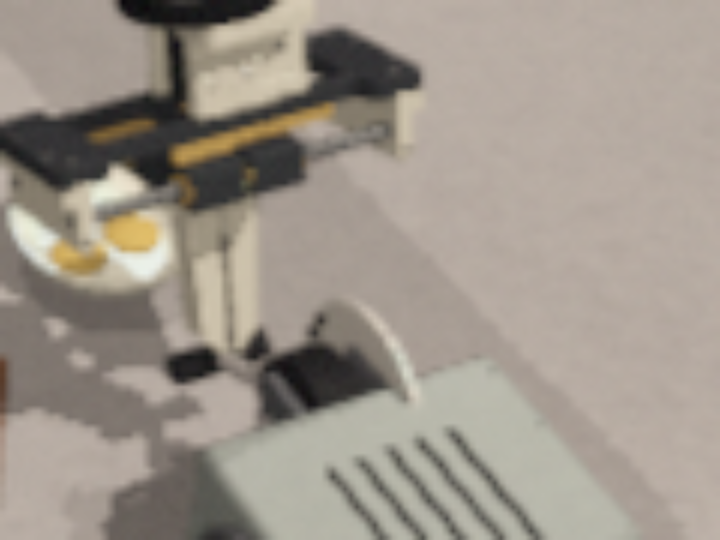

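The bar is now at about (-76,45) mm, which is θ≈0.87, with the tip above it. I'll press about 3 mm more for margin and ease the tip 1.5 mm back outward to centre it.

>>> play_rows([
  [[0,0.0008,0.0015],[0,0,0]],
  [[0,0.0007,0.0015],[0,0,0]],
  [[0,0,0],[0,0,0]],
  [[0,0,0],[0,0,0]],
  [[0,0,0],[0,0,0]],
  [[0,0,0],[0,0,0]],
  [[0,0,0],[0,0,0]],
  [[0,0,0],[0,0,0]],
  [[0,0,0],[0,0,0]],
])

```text
t: 23.78
eef_pos: [0.5238, 0.2207, 0.026]
tool_rot: [0.774, -0.609, 0.108, -0.137]
ft_force: [-3.2, -2.3, 6.5]
gripper_width: 0.006
```

Run:
```python
from h import *
s=get_state(); print(s['t'],s['ft_force'],s['eef_pos'])
f=grab_frame('scene')
cv2.imwrite('pics/s15.png',cv2.resize(f['pixels'][140:290,230:430,::-1],None,fx=4,fy=4))
P=pts(f);p=f['pixels'].astype(int)
b=np.array([np.cos(np.radians(13.5)),np.sin(np.radians(13.5))])
Q=P[...,:2]-np.array([.5874,.2358]); r=Q@b; l=Q@np.array([-b[1],b[0]])
k=(p.mean(2)<45)&(r>-.095)&(r<-.06)&(P[...,2]>.02)&(P[...,2]<.08)&(abs(l)<.035)
A=np.c_[r[k],P[...,2][k]]
from scipy.optimize import least_squares
c=least_squares(lambda c:np.hypot(A[:,0]-c[0],A[:,1]-c[1])-.008,[-.077,.043],loss='soft_l1',f_scale=.002).x
print(k.sum(),'bar centre',c,'theta',.45-np.arctan2(c[1]-.08,-c[0]),'radius',np.hypot(c[0],c[1]-.08),'top',np.percentile(A[:,1],95))
g=grab_frame('top');cv2.imwrite('pics/t15.png',cv2.resize(g['pixels'][90:270,120:320,::-1],None,fx=4,fy=3.3))
```

```text
23.7833 [-3.20082439 -2.32918935  6.45280331] [0.5238257  0.22069316 0.02601596]
33 bar centre [-0.07386793  0.03945095] theta 0.9520288673866706 radius 0.08426563405676739 top 0.051429306682611566
```

View pics/s15.png

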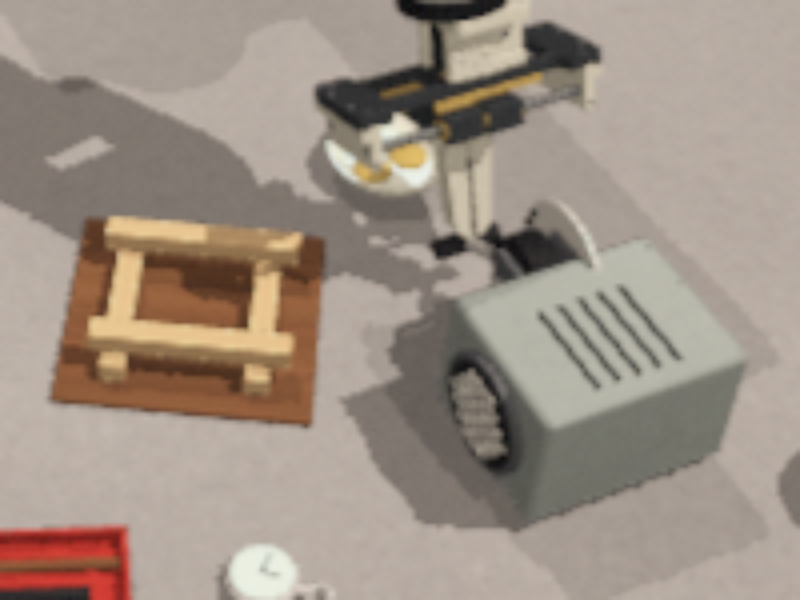

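View pics/t15.png

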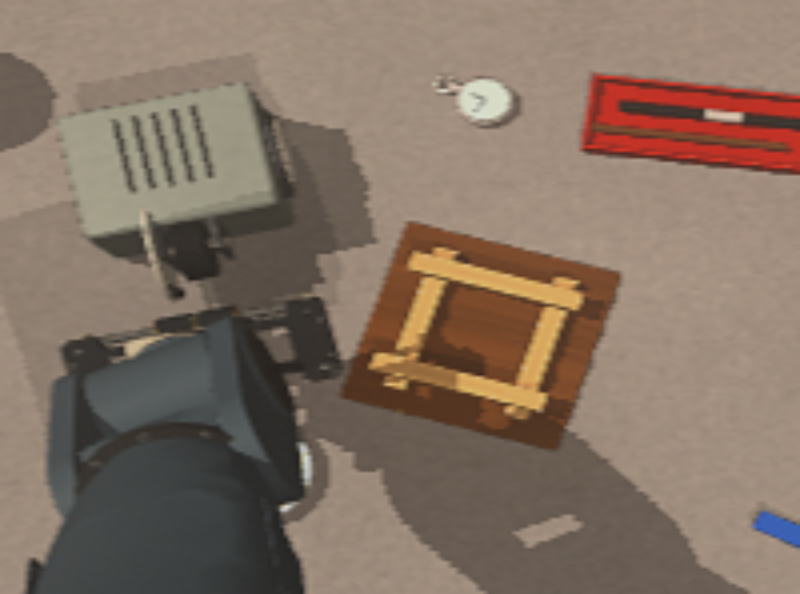

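The lever is down (bar θ≈0.9–0.95), the force has turned mostly upward at 6.5 N, and the stack, dish, watch and tray look unmoved. One last number check on the slats and bystanders, then I hand in.

Run:
```python
from h import *
g=grab_frame('top');P=pts(g);hsv=cv2.cvtColor(g['pixels'],cv2.COLOR_RGB2HSV)
m=cv2.inRange(hsv,(10,60,60),(30,255,255))>0
a=np.radians(-15.8);c=np.array([.5208,.0212]);Q=P[...,:2]-c
x=Q@[np.cos(a),np.sin(a)];y=Q@[-np.sin(a),np.cos(a)];z=P[...,2]
for nm,k in(('up+',(x>.03)&(x<.07)),('up-',(x<-.03)&(x>-.07))):
    k=k&(z>.029)&(z<.05)&(abs(y)<.1)
    kk=k.astype(np.uint8); r=cv2.minAreaRect(np.argwhere(kk)[:,::-1].astype(np.int32))
    q=ray(g,*r[0],.037)[:2]-c; v=np.array([ray(g,*b,.037)[:2] for b in cv2.boxPoints(r)]); e=max([v[1]-v[0],v[2]-v[1]],key=np.linalg.norm)
    print(nm,'x',q@[np.cos(a),np.sin(a)],'y',q@[-np.sin(a),np.cos(a)],'ang off',(np.degrees(np.arctan2(e[1],e[0])-a))%180-90,'z',np.median(z[k]))
for s,h in((+1,0),(-1,0)):
    k=(abs(y-s*.05)<.012)&(abs(x)<.035)&(z>.014)&(z<.028)&m; print('low',s,y[k].mean(),z[k].mean())
print(get_state()['ft_force'],get_state()['t'])
hand_in()
```

```text
up+ x 0.04748261497864122 y 0.002452308798843177 ang off -0.18552125594911217 z 0.036020380971571675
up- x -0.051654196792192096 y 0.0021072419636864815 ang off -0.03663012062334303 z 0.03676299163988839
low 1 0.05083773010784751 0.021367538612501857
low -1 -0.0492268890811807 0.02124247407379661
[-2.8838227  -1.65658743  5.82134798] 23.9333
the job is handed in; nothing more can be done
```

Both loose slats are on the stack, and I handed in at about 24 s with the shut fingers still holding the dial lever down. No verdict was reported.

- **Slats:** In the mat frame the upper slats measure x = +47 and -52 mm, y ≈ +2 mm, and within 0.2° of square. Their tops are at about 36–37 mm, so they rest on the lower two. The lower slats read y = +51 and -49 mm, essentially where they started.
- **Dial:** The depth image put the bar at about 0.95 rad by a circle fit, and about 0.89 rad from its top height. Those two disagree a little, but both are beyond 0.8. The wrist force was about 6–7 N, well above 1 N.
- **Bystanders:** The watch and pen tray look unmoved. The arm never went near the dish, but it was partly hidden under the arm in the last pictures. I did not measure any of the three numerically.

**What went wrong on the way:**
- The first grasp closed on air. The reported TCP z put the fingertips about 26 mm lower than the cameras showed, so I reopened, went lower with the camera's value, and used that offset from then on.
- On the first press the tip bore on the bar's outer side, so I moved it inward onto the top before holding.

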